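# Load and start the bench shaker

## Task

Get the bench shaker going: lift the steel hold-down plate off its platform, stack all the lidded culture dishes flat in one square pile centred on the marked outline, long sides along the outline's long sides, and put the hold-down plate back squarely on top of the pile. Then turn the range knob clockwise until it clicks over to its far stop, and after that pump the plunger with at least two full strokes, each down to its stop, held there for a moment, and let fully up again. Leave the flask and the vials where they stand; if something gets knocked out of the pile, put it right before you finish.

Things in the scene. Friction and masses are not known exactly. Their poses are not given: they have to be found in the camera images.
- shaker: fixed bench shaker, grey housing 200 (its x) x 340 (its y) x 60 mm high. Origin: centre of its underside, on the bench. On top: an aluminium platform 170 x 150 mm with a black rubber mat at y = +75 mm (top 70 mm above the bench), the knob at x = -55, y = -105 mm and the pump plunger at x = +55, y = -105 mm.
- pad_centre (a point): centre of the white marked outline (104 along its x, 70 along its y) on the platform's top face, 70 mm above the bench; axes as the shaker's, x along the outline's long side.
- dish1: flat rectangular lidded culture dish, its lid white with a grey panel in the middle, a plain box 100 (its x) x 66 (its y) x 18 mm (z), about 0.1 kg. Origin: centre of its underside; z up. Starts lying flat on the bench to the right (-y) of the shaker, apart from the others. Only 2 to 4 of the four like dishes are present.
- dish2: flat rectangular lidded culture dish, its lid white with a grey panel in the middle, a plain box 100 (its x) x 66 (its y) x 18 mm (z), about 0.1 kg. Origin: centre of its underside; z up. Starts lying flat on the bench to the right (-y) of the shaker, apart from the others. Only 2 to 4 of the four like dishes are present.
- dish3: flat rectangular lidded culture dish, its lid white with a grey panel in the middle, a plain box 100 (its x) x 66 (its y) x 18 mm (z), about 0.1 kg. Origin: centre of its underside; z up. Starts lying flat on the bench to the right (-y) of the shaker, apart from the others. Only 2 to 4 of the four like dishes are present.
- dish4: flat rectangular lidded culture dish, its lid white with a grey panel in the middle, a plain box 100 (its x) x 66 (its y) x 18 mm (z), about 0.1 kg. Origin: centre of its underside; z up. Starts lying flat on the bench to the right (-y) of the shaker, apart from the others. Only 2 to 4 of the four like dishes are present.
- holddown: steel hold-down plate 100 (x) x 66 (y) x 10 mm, 0.45 kg, with a black upright bar handle on top in its middle: 60 along x, 16 thick along y, from 10 to 44 mm above the underside. Origin: centre of the underside; z up. It starts on the platform.
- cork_mat: fixed cork mat on the bench, 150 (x) x 120 (y) x 4 mm, origin at the centre of its underside; clear, a handy place to set the hold-down plate aside meanwhile.
- range_knob (a joint): range knob, rad: 0 at one stop, grows clockwise seen from above, 1.2 at the far stop. It starts at 0. A detent holds it back up to the middle (0.6 rad; up to about 0.2 N m); past that it snaps over to 1.2 by itself and stays.
- knob_grip (a point): point on the knob's vertical axis, 94 mm above the bench, where its grip bar is taken: bar 46 mm along this point's x, 14 mm thick along its y, its top 12 mm above this point, free down to 22 mm below it. The point turns with the knob; at joint value 0 its axes are the shaker's.
- pump (a joint): pump plunger, m: 0 fully up, 0.030 down at its stop; a spring pushes it up with about 3 N at the top and 12 N at the stop.
- pump_top (a point): centre of the flat top of the round plunger head (46 mm diameter); 136 mm above the bench when up; moves down with the plunger.
- flask: bystander: glass conical flask, 84 mm wide, 124 mm high, origin at the centre of its underside.
- vial1: bystander: capped glass vial, 32 mm wide, 75 mm high, origin at the centre of its underside.
- vial2: bystander: capped glass vial, as the other.
Not all that is in view belongs to the job. Leave any pink or purple look-alike of the dish3 alone.

How it is judged:
By the outcome, as a careful person would: the job done as asked, in the order asked, and still so for the second after the job is handed in, with the robot touching nothing.
Of dish1, dish2, dish3, dish4 only 2 to 4 are there at a start; the rules pass over those that are not, and their reading is None.
At some moment in a run one of dish1, dish2 may be knocked a few centimetres aside while the robot is not near it.
It also fails if it takes over 210 s, if anything falls off the work surface, if the arm or the gripper's body presses on something with over 40 N, if the wrist force passes 120 N, or if a joint passes its speed limit or range.

## Robot

A 7-joint arm with a two-finger parallel gripper is mounted at the origin on the work surface. World frame = base frame: x ahead of the robot, y to its left, z up, the work surface at z = 0. Lengths are in m, angles in degrees, forces in N, time in s.
With the tool pointing down it reaches from about 0.35 to 0.775 m from the base axis. Payload 3.1 kg.
Tool frame: the origin (TCP) lies at the very end of the fingers, on their centre line; the grasp point (between the pads) lies 19 mm behind it; z points along the fingers, y is the line along which they close (so a half turn about z gives the same grasp; the last joint's range is limited). The gripper opens to 85 mm and grips with 20 to 120 N. Pads are 22 mm wide; open, the fingers measure 114 mm over their backs; the gripper's body (76 mm by 85 mm) begins 54 mm behind the grasp point. The pads swing forward as they close: fully open they stand 13 mm farther back than shut.
Start: joints at [-2.389, 17.813, 0.802, 86.603, -0.252, 75.585, -1.558], TCP at [0.55, 0, 0.231] pointing down, gripper open.
Joint ranges: [-154.91, 154.91], [-16.99, 109.72], [-72.82, 74.43], [7.12, 147.25], [-82.49, 262.49], [11.32, 116.49], [-174.64, 174.64]. Speed limits (degrees/s): [159.86, 159.86, 180, 180, 180, 180, 180].

## Interface

Orientations are given as [roll, pitch, yaw] about the fixed x, y, z axes, in that order (R = Rz(yaw) Ry(pitch) Rx(roll)).
In Python, from bench import arm gives the robot as it stands. The module is installed in compiled form; this text tells all that it offers.
- The arm moves only by the tool step_arm, never from a script. Its argument "commands" is a list of rows, each a list of 5 numbers: the opening, from 0 (shut) to 1 (fully open), then the shift along the tool's x, y, z in units of 30 mm (1.0 is 30 mm), then the turn about the tool's z in degrees. In form: [[grip, dx, dy, dz, roll], ...]. A call has 1 to 20 rows; each row is the pose to reach, as a shift and turn from the pose commanded when the call began, along the tool's axes at that moment; what a row does not reach only later rows make up. A row lasts 1/10 s, in which the tool goes at most 50 mm and 8.59 degrees, less where a joint would pass 70% of its speed; a pose out of reach is approached as far as the arm can. A call with a gripper value outside its range is refused whole. The fingers move at their own pace and stop on an object; "grip_force" is the grip in N (left out, the last holds). Time passes only in rows, so rows that repeat a pose let the fingers close. It gives the time, the measured TCP pose, the force, the opening and the grip force at its end, in the units of the state.
- arm.get_state(): the state, without advancing time (a new reading comes with each control period).
- arm.camera(name): name is "scene" or "side" or "wrist"; returns the picture (400x640x3 uint8, blue, green, red); there is no depth.
- arm.get_calibration(name): a dict with "camera_matrix" (3x3 intrinsics, pixels), "origin" and "orientation" of the camera in the world. Camera axes: x right, y up, looking along -z (the intrinsics and any distortion apply to the point x, -y, -z); pixel columns grow to the right and rows downward; lengths in m; the calibration is good to about 2 mm. The wrist camera is an equidistant fisheye: a pixel r from the principal point sees the ray r / f radians off the axis. A picture is of the moment at which its call begins: read the wrist's pose just before it. get_calibration takes no time and is no camera call; for the wrist camera it gives the pose at the moment of the call.
- arm.sign_off(): hands the job in; it is judged then, once.
The state is a dict: "time": time; "joint_pos": joint angles; "joint_vel": joint speeds; "joint_torque": joint torques, N m; "tcp_pos": TCP position; "tcp_rot": TCP orientation; "contact_force": force on the tool from outside, world axes, zero at the start; "wrist_torque": the same for the moment, N m; "grip_width": finger opening in m; "finger_force": force on a finger pad.
Only numpy, scipy, OpenCV 4.12 (cv2) and the standard library are available. Lean on these libraries where they do the work, as an engineer would, in place of code of your own. Each camera call takes 0.05 s, during which the arm holds its last target. There are 200 camera calls.

## Working session

There is one attempt and no reset: what is moved stays moved. The work goes in short steps, Python scripts to look and compute and a tool call to move; the robot and the scene stay as the last step left them, time stands still between calls to the robot, and variables do not carry over. Pictures are saved under pics/ and viewed, at most 14 in all, crops included, and the job is handed in when it is done.

Besides the shell and the picture viewer there is one more tool, called by a JSON object that holds its "fn" and its "kwargs". step_arm: Moves the arm, as the interface text tells. Its arguments: {"type":"object","properties":{"commands":{"type":"array"},"grip_force":{"type":"number"}},"required":["commands"]}

```bash
mkdir -p pics; cat > h.py <<'E'
import numpy as np, cv2
from bench import arm
from scipy.spatial.transform import Rotation as R
def cam(n):
    c=arm.get_calibration(n); im=arm.camera(n); return im,c
def rot(c):
    o=np.array(c["orientation"],float)
    return o if o.shape==(3,3) else R.from_euler('xyz',o,degrees=True).as_matrix()
def ray(c,uv,fish=False):
    K=np.array(c["camera_matrix"]); x=(uv[0]-K[0,2])/K[0,0]; y=(uv[1]-K[1,2])/K[1,1]
    if fish:
        t=np.hypot(x,y); s=np.sin(t)/t if t>1e-9 else 1; d=np.array([x*s,-y*s,-np.cos(t)])
    else: d=np.array([x,-y,-1.])
    return rot(c)@d
def onz(c,uv,z,fish=False):
    d=ray(c,uv,fish); o=np.array(c["origin"]); return o+d*(z-o[2])/d[2]
def proj(c,p,fish=False):
    K=np.array(c["camera_matrix"]); q=rot(c).T@(np.array(p)-np.array(c["origin"])); q=np.array([q[0],-q[1],-q[2]])
    if fish:
        r=np.hypot(q[0],q[1]); t=np.arctan2(r,q[2]); q=np.array([q[0]/r*t,q[1]/r*t,1])
    return K[0,0]*q[0]/q[2]+K[0,2],K[1,1]*q[1]/q[2]+K[1,2]
E
python3 - <<'E'
from h import *
for n in("scene","side","wrist"):
    im,c=cam(n); cv2.imwrite(f"pics/{n}0.png",im); print(n,c)
print(arm.get_state())
E
```

```text
scene {'camera_matrix': array([[365.73561378,   0.        , 315.07601993],
       [  0.        , 365.73561378, 199.88822774],
       [  0.        ,   0.        ,   1.        ]]), 'origin': array([ 1.11472058, -0.49304098,  0.72944396]), 'orientation': array([48.48433864,  0.17594802, 53.74516485])}
side {'camera_matrix': array([[458.97397138,   0.        , 318.07143381],
       [  0.        , 458.97397138, 200.80194634],
       [  0.        ,   0.        ,   1.        ]]), 'origin': array([-0.20281439, -0.98477402,  1.00171258]), 'orientation': array([ 51.56603638,   1.12259502, -41.31931913])}
wrist {'camera_matrix': array([[309.70691629,   0.        , 319.91137511],
       [  0.        , 309.70691629, 196.25009956],
       [  0.        ,   0.        ,   1.        ]]), 'origin': array([0.5509923 , 0.0683469 , 0.37356446]), 'orientation': array([-1.56828092e+01,  1.45879927e-01, -3.72696730e-03])}
{'time': 0.15, 'joint_pos': array([-2.38915215, 17.85007977,  0.80280382, 86.67020843, -0.25332002,
       75.58370189, -1.55957177]), 'joint_vel': array([-0.2077593 , -0.13090155,  0.05240971, -0.38029736,  0.13105944,
        0.01802389,  0.02057089]), 'joint_torque': array([ 9.77451273e-04, -3.80270755e+01,  1.46461059e-01, -2.30848163e+01,
        1.21757569e-02,  9.70373891e-03, -3.15462728e-05]), 'tcp_pos': array([5.49455895e-01, 1.41127061e-05, 2.30473585e-01]), 'tcp_rot': array([-1.79897849e+02,  3.62497330e-03,  9.00019140e+01]), 'contact_force': array([-0.67652206, -0.41826756, -0.02521977]), 'wrist_torque': array([ 0.00558233, -0.02065475, -0.01221168]), 'finger_force': 0.0, 'grip_width': 0.08516882408832843}
```

View pictures.

View pics/scene0.png

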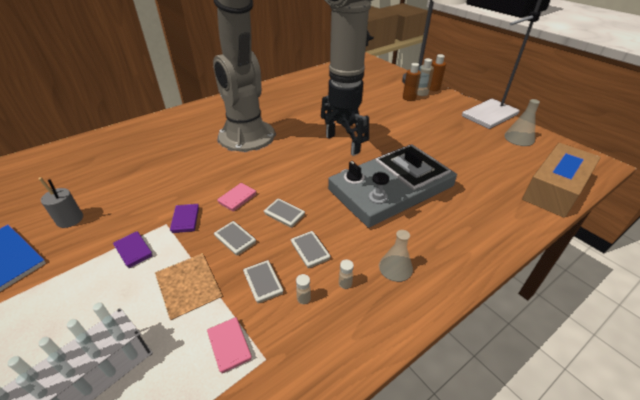

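View pics/side0.png

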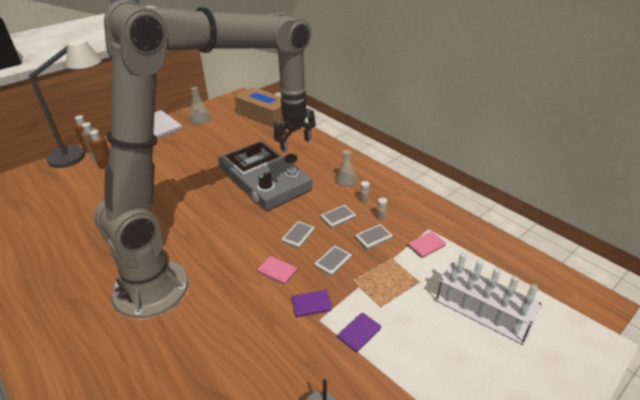

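View pics/wrist0.png

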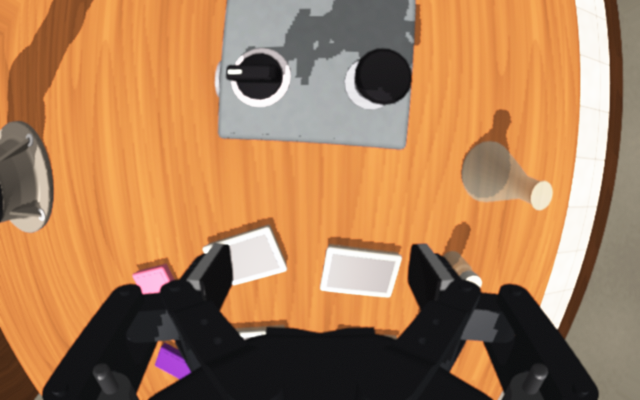

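Scene shows four white/grey dishes at (285,212), (236,237), (310,248), (263,281); pink/purple look-alikes at (237,196), (185,218), (133,249), (229,345); cork mat (188,286), vials (303,290), (346,275), flask (398,260), shaker (393,183) with the hold-down at (413,160). Measuring now.

```bash
cat > dishes.py <<'E'
from h import *
def find(im,c,z,boxes,fish=False,smax=70,vmin=90):
    hsv=cv2.cvtColor(im,cv2.COLOR_BGR2HSV); m=((hsv[...,1]<smax)&(hsv[...,2]>vmin)).astype(np.uint8)
    out=[]
    cs,_=cv2.findContours(m,cv2.RETR_EXTERNAL,cv2.CHAIN_APPROX_NONE)
    for k in cs:
        if cv2.contourArea(k)<150: continue
        P=np.array([onz(c,p[0],z,fish)[:2] for p in k],np.float32)
        (cx,cy),(w,h),a=cv2.minAreaRect(P*1000)
        if w<h: w,h,a=h,w,a+90
        if 85<w<125 and 55<h<85: out.append((round(cx),round(cy),round(w),round(h),round((a+90)%180-90,1),k.reshape(-1,2).mean(0).round()))
    return out
if __name__=="__main__":
    for n in("scene","side"):
        im=cv2.imread(f"pics/{n}0.png"); c=arm.get_calibration(n)
        for o in find(im,c,.018,None): print(n,o)
    s=arm.get_calibration("scene");d=arm.get_calibration("side")
    im=cv2.imread("pics/scene0.png"); a=cv2.resize(im[130:240,310:470],None,fx=4.9,fy=4.9,interpolation=cv2.INTER_CUBIC)[:,:780]
    im=cv2.imread("pics/side0.png"); b=cv2.resize(im[130:215,205:325],None,fx=6.5,fy=6.5,interpolation=cv2.INTER_CUBIC)
    cv2.imwrite("pics/sha.png",a);cv2.imwrite("pics/shb.png",b)
E
python3 dishes.py
```

```text
scene (621, -288, 105, 66, -10.2, array([263., 281.]))
scene (607, -140, 105, 68, -8.5, array([310., 249.]))
scene (457, -277, 106, 68, 9.3, array([235., 237.]))
scene (452, -120, 103, 72, 19.7, array([284., 212.]))
scene (506, 342, 117, 78, -0.8, array([411., 165.]))
side (448, -280, 105, 70, 8.9, array([333., 260.]))
side (613, -291, 105, 73, -10.0, array([373., 236.]))
side (444, -123, 107, 70, 18.8, array([298., 234.]))
side (599, -143, 103, 75, -8.7, array([338., 215.]))
```

View pics/sha.png

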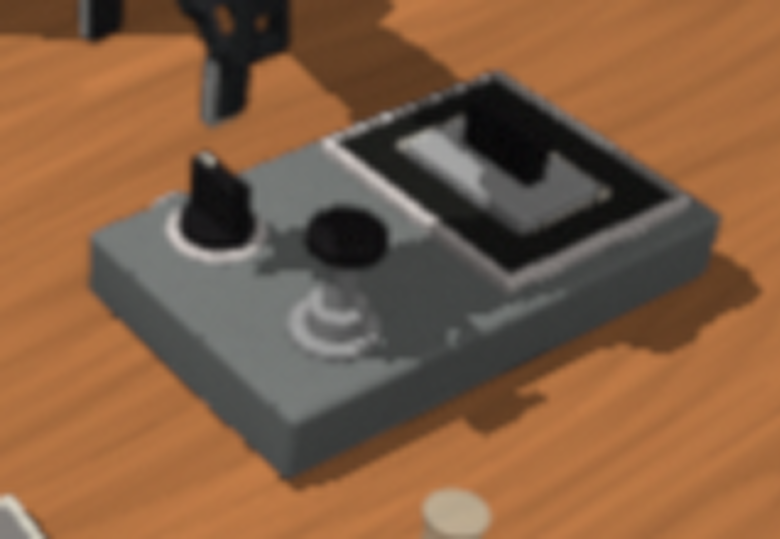

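View pics/shb.png

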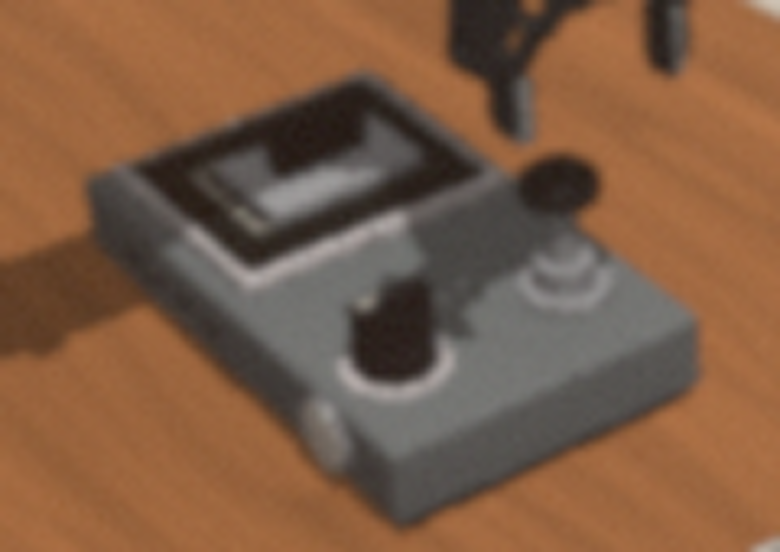

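```bash
cat > shk.py <<'E'
from h import *
from scipy.optimize import least_squares
S=arm.get_calibration("scene");D=arm.get_calibration("side")
sc=lambda x,y:(310+x/4.9,130+y/4.9); sd=lambda x,y:(205+x/6.5,130+y/6.5)
L=[(S,sc(92,238),-100,-170,60),(S,sc(290,425),100,-170,60),(S,sc(718,225),100,170,60),
(S,sc(328,143),-85,0,70),(S,sc(512,285),85,0,70),(S,sc(692,198),85,150,70),(S,sc(497,72),-85,150,70),
(D,sd(403,455),-100,-170,60),(D,sd(697,320),100,-170,60),(D,sd(90,180),-100,170,60),
(D,sd(248,285),-85,0,70),(D,sd(133,165),-85,150,70),(D,sd(368,75),85,150,70),(D,sd(490,165),85,0,70)]
def f(p):
    r=R.from_euler('z',p[2]).as_matrix()
    return np.concatenate([np.subtract(proj(c,r@np.array([x,y,z])/1e3+[p[0],p[1],0]),uv) for c,uv,x,y,z in L])
o=least_squares(f,[.55,.2,0],loss='soft_l1'); p=o.x; print(p[:2],np.degrees(p[2])); print(o.fun.reshape(-1,2).round(1).tolist())
r=R.from_euler('z',p[2]).as_matrix()
for n,q in dict(pad=(0,.075,.07),knob=(-.055,-.105,.094),pump=(.055,-.105,.136)).items():
    w=r@q+[p[0],p[1],0]; print(n,w.round(4),np.hypot(*w[:2]).round(3))
print("handle top scene",[onz(S,sc(*q),.114)[:2].round(3) for q in((470,85),(550,150))],"side",[onz(D,sd(*q),.114)[:2].round(3) for q in((275,152),(362,110))])
print("plunger side",onz(D,sd(558,182),.136).round(3),"scene",onz(S,sc(347,225),.136).round(3))
for n,c in(("scene",S),("side",D)):
    im=cv2.imread(f"pics/{n}0.png"); h=cv2.cvtColor(im,cv2.COLOR_BGR2HSV)
    if n=="scene": x0,x1,y0,y1=150,225,250,322
    else: x0,x1,y0,y1=350,425,255,308
    m=((h[...,1]>80)&(h[...,0]<25)).astype(np.uint8); mm=np.zeros_like(m); mm[y0:y1,x0:x1]=m[y0:y1,x0:x1]
    k=max(cv2.findContours(mm,0,1)[0],key=cv2.contourArea)
    P=np.array([onz(c,q[0],.004)[:2]*1e3 for q in k],np.float32); print("cork",cv2.minAreaRect(P))
E
python3 shk.py
```

```text
[0.55473468 0.20395715] -3.843146172830939
[[-1.6, -1.2], [0.5, 0.2], [2.2, -1.7], [-1.6, -0.1], [-0.5, 0.4], [-0.2, 0.8], [-0.4, 0.1], [-1.1, -0.3], [1.7, -1.6], [-1.1, -1.3], [0.4, -1.1], [-2.1, -0.4], [0.2, -1.4], [2.8, 0.9]]
pad [0.5598 0.2788 0.07  ] 0.625
knob [0.4928 0.1029 0.094 ] 0.503
pump [0.6026 0.0955 0.136 ] 0.61
handle top scene [array([0.523, 0.28 ]), array([0.599, 0.266])] side [array([0.517, 0.246]), array([0.578, 0.249])]
plunger side [0.593 0.088 0.136] scene [0.599 0.098 0.136]
cork ((505.6141662597656, -414.0566711425781), (171.14968872070312, 190.93409729003906), 75.18262481689453)
cork ((513.29052734375, -424.6410217285156), (189.7678680419922, 195.09103393554688), 47.564884185791016)
```

{"fn": "step_arm", "kwargs": {"commands": [[1,9.3,0.35,-0.65,93.8],[1,9.3,0.35,-0.65,93.8],[1,9.3,0.35,-0.65,93.8],[1,9.3,0.35,-0.65,93.8],[1,9.3,0.35,-0.65,93.8],[1,9.3,0.35,-0.65,93.8],[1,9.3,0.35,-0.65,93.8],[1,9.3,0.35,-0.65,93.8],[1,9.3,0.35,-0.65,93.8],[1,9.3,0.35,-0.65,93.8],[1,9.3,0.35,-0.65,93.8],[1,9.3,0.35,-0.65,93.8],[1,9.3,0.35,-0.65,93.8],[1,9.3,0.35,-0.65,93.8]]}}

```text
time: 1.55
tcp_pos: [0.5604, 0.279, 0.2506]
tcp_rot: [180.0, 0.0, -3.7]
contact_force: [-0.5, 0.1, -0.4]
grip_width: 0.0857
finger_force: 0.0
```

```bash
python3 - <<'E'
from h import *
im,c=cam("wrist"); cv2.imwrite("pics/w1.png",im); np.save("c1.npy",c,allow_pickle=True)
s=arm.get_state(); print(s["tcp_pos"],s["tcp_rot"],c["origin"],c["orientation"],s["joint_pos"])
E
```

```text
[0.56042576 0.27900867 0.25067693] [ 1.79996727e+02  1.47590431e-02 -3.69991991e+00] [0.63036346 0.27424747 0.39380727] [-1.57845661e+01  4.61909472e-02 -9.36823616e+01] [ -35.11521096   26.68179593   11.22068909   71.637874     -5.06434697
   82.16632759 -118.07021952]
```

View pics/w1.png

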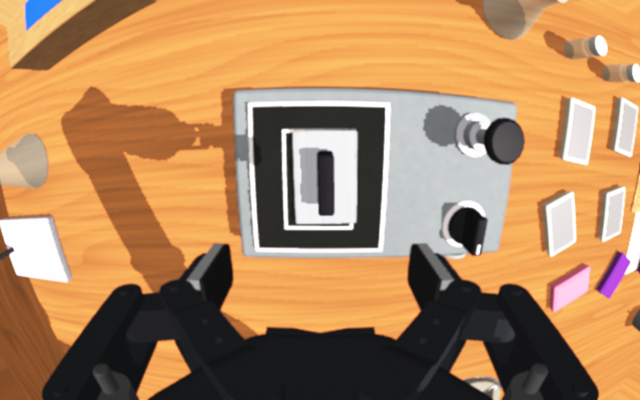

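Wrist view 1: platform edges (249,103),(391,103),(383,250),(256,250); plate (293–357, 130–222), handle at (325,183), slightly off the outline; knob (481,233), plunger (504,140).

```bash
cat > w1.py <<'E'
from h import *
c=np.load("c1.npy",allow_pickle=True).item(); im=cv2.imread("pics/w1.png")
hsv=cv2.cvtColor(im,cv2.COLOR_BGR2HSV); g=cv2.cvtColor(im,cv2.COLOR_BGR2GRAY)
def rect(m,z,lab):
    k=max(cv2.findContours(m.astype(np.uint8),0,1)[0],key=cv2.contourArea)
    P=np.array([onz(c,q[0],z,True)[:2]*1e3 for q in k],np.float32); (x,y),(w,h),a=cv2.minAreaRect(P)
    if w<h:w,h,a=h,w,a+90
    print(lab,round(x,1),round(y,1),round(w,1),round(h,1),round((a+90)%180-90,2),cv2.boundingRect(k))
def win(m,x0,x1,y0,y1):
    z=np.zeros_like(m); z[y0:y1,x0:x1]=m[y0:y1,x0:x1]; return z
blk=g<60; wh=(g>150)
rect(win(blk,250,388,105,248),.070,"mat(inner black)")
rect(win(wh,275,365,122,236),.080,"plate/outline z.08")
rect(win(wh,275,365,122,236),.070,"plate/outline z.07")
rect(win(blk,310,340,145,222),.114,"handle z.114")
rect(win(blk,482,525,110,170),.136,"plunger")
rect(win(wh,240,400,95,258),.070,"platform")
a=cv2.resize(im[95:260,235:535],None,fx=2.6,fy=2.6,interpolation=cv2.INTER_CUBIC); cv2.imwrite("pics/w1c.png",a)
E
python3 w1.py
```

```text
mat(inner black) 556.9 281.4 156.0 136.8 -3.84 (254, 107, 130, 140)
plate/outline z.08 558.6 279.6 108.0 79.0 -3.64 (281, 129, 77, 101)
plate/outline z.07 556.3 279.7 111.4 81.5 -3.64 (281, 129, 77, 101)
handle z.114 563.6 274.0 60.4 13.1 -3.12 (318, 151, 15, 64)
plunger 602.2 109.9 42.0 33.9 -10.57 (483, 119, 33, 45)
platform 556.6 279.9 189.9 186.0 86.35 (240, 95, 160, 163)
```

View pics/w1c.png

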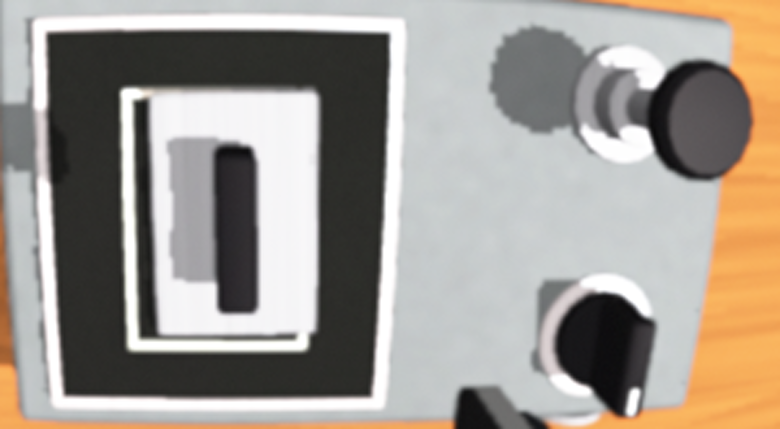

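```bash
python3 - <<'E'
from h import *
c=np.load("c1.npy",allow_pickle=True).item()
p=lambda x,y,z: onz(c,(235+(x+.5)/2.6-.5,95+(y+.5)/2.6-.5),z,True)[:2]*1e3
def show(l,A,B,C):
    print(l,"ctr",((A+C)/2).round(1),"AB",np.linalg.norm(A-B).round(1),np.degrees(np.arctan2(*(A-B)[::-1])).round(1),"BC",np.linalg.norm(B-C).round(1),np.degrees(np.arctan2(*(C-B)[::-1])).round(1))
show("outline",p(122,88,.07),p(130,352,.07),p(310,349,.07))
show("platform",p(32,17,.07),p(53,408,.07),p(384,407,.07))
show("plat2",p(404,18,.07),p(384,407,.07),p(53,408,.07))
show("plate",p(150,90,.08),p(158,335,.08),p(317,333,.08))
show("handle",p(215,145,.114),p(217,313,.114),p(257,313,.114))
print("pump",p(700,120,.136),"knob bar top",p(644,320,.106),p(632,416,.106))
E
```

```text
outline ctr [556.6 280.1] AB 113.2 -3.6 BC 78.2 -92.6
platform ctr [557.3 280.8] AB 171.2 -3.6 BC 149.6 -93.4
plat2 ctr [556.7 280.6] AB 170.0 -3.7 BC 149.6 86.6
plate ctr [561.6 272.9] AB 101.0 -3.0 BC 66.4 -93.0
handle ctr [563.3 273.4] AB 61.9 -3.1 BC 14.7 -93.7
pump [600.63353484 102.86115634] knob bar top [513.51807729 104.47642258] [468.53349264 104.46077128]
```

{"fn": "step_arm", "kwargs": {"commands": [[1,0.07,0.2,1.5,0],[1,0.07,0.2,3,0],[1,0.07,0.2,4.2,0],[1,0.07,0.2,5,0],[1,0.07,0.2,5.5,0],[1,0.07,0.2,5.5,0],[0,0.07,0.2,5.5,0],[0,0.07,0.2,5.5,0],[0,0.07,0.2,5.5,0],[0,0.07,0.2,5.5,0],[0,0.07,0.2,5.5,0],[0,0.07,0.2,5.5,0],[0,0.07,0.2,5.5,0],[0,0.07,0.2,5.5,0],[0,0.07,0.2,5.5,0],[0,0.07,0.2,5.5,0]], "grip_force": 60}}

```text
time: 3.2
tcp_pos: [0.5628, 0.2736, 0.0867]
tcp_rot: [-179.9, -0.1, -3.8]
contact_force: [-0.5, 0.6, 6.1]
grip_width: 0.0152
finger_force: 60.9
```

{"fn": "step_arm", "kwargs": {"commands": [[0,0,0,-1,0],[0,0,0,-2.5,0],[0,0,0,-4,0],[0,0,0,-5.5,0],[0,-0.02,1.5,-6,0],[0,-0.04,3,-6,0],[0,-0.06,4.5,-6,0],[0,-0.08,6,-6,0],[0,-0.1,7.5,-6,0],[0,-0.12,9,-6,0],[0,-0.14,10.5,-6,0],[0,-0.16,12,-6,0],[0,-0.18,13.5,-6,0],[0,-0.2,15,-6,0],[0,-0.2,16.5,-6,0],[0,-0.2,18,-6,0],[0,-0.2,19,-6,0],[0,-0.2,19.5,-6,0],[0,-0.2,19.5,-6,0]]}}

```text
time: 5.1
tcp_pos: [0.5152, -0.3129, 0.2638]
tcp_rot: [180.0, 0.3, -4.1]
contact_force: [0.8, 1.6, -4.4]
grip_width: 0.015
finger_force: 59.8
```

```bash
python3 - <<'E'
from h import *
im,c=cam("wrist"); cv2.imwrite("pics/w2.png",im); np.save("c2.npy",c,allow_pickle=True)
s=arm.get_state(); print(s["tcp_pos"],s["tcp_rot"],s["grip_width"],s["contact_force"],s["joint_pos"].round())
S=arm.get_calibration("scene");D=arm.get_calibration("side")
print(np.mean([onz(S,q,.004) for q in((156,272),(209,256),(221,305),(168,316))],0),np.mean([onz(D,q,.004) for q in((353,283),(386,260),(420,280),(387,304))],0))
E
```

```text
[ 0.51666028 -0.30983025  0.26410623] [-179.86161052    0.18431987   -3.8740611 ] 0.014930190765660618 [ 1.02379068  0.70360378 -4.02912511] [ 12.  25.  26.  75. -11.  83. -56.]
[ 0.52212725 -0.43260728  0.004     ] [ 0.51257579 -0.43732266  0.004     ]
```

View pics/w2.png

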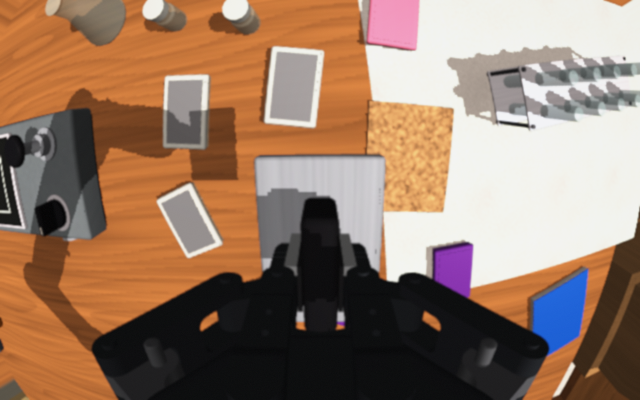

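Wrist view 2: the plate is held; cork at about (410,156), consistent with (0.517,-0.435) from both other cameras; four dishes at (186,112), (293,87), (189,219) and one under the plate. Setting the plate on the cork.

{"fn": "step_arm", "kwargs": {"commands": [[0,0.1,1.5,0,0],[0,0.2,3,0.5,0],[0,0.27,4.16,1.5,0],[0,0.27,4.16,3,0],[0,0.27,4.16,4.5,0],[0,0.27,4.16,6,0],[0,0.27,4.16,7,0],[0,0.27,4.16,7.6,0],[0,0.27,4.16,7.9,0],[0,0.27,4.16,8.05,0],[0,0.27,4.16,8.1,0],[0,0.27,4.16,8.1,0],[0,0.27,4.16,8.1,0]]}}

```text
time: 6.45
tcp_pos: [0.5182, -0.4361, 0.0244]
tcp_rot: [179.9, -0.1, -3.8]
contact_force: [0.0, 0.4, -5.0]
grip_width: 0.0149
finger_force: 60.3
```

{"fn": "step_arm", "kwargs": {"commands": [[0,0,0,0.06,0],[0,0,0,0.1,0],[0,0,0,0.12,0],[0,0,0,0.12,0]]}}

```text
time: 6.85
tcp_pos: [0.5177, -0.436, 0.0208]
tcp_rot: [180.0, -0.1, -3.8]
contact_force: [-0.8, 1.1, 4.1]
grip_width: 0.0151
finger_force: 61.6
```

{"fn": "step_arm", "kwargs": {"commands": [[1,0,0,0.12,0],[1,0,0,0.12,0],[1,0,0,0.12,0],[1,0,0,0.12,0],[1,0,0,0.12,0],[1,0,0,0.12,0],[1,0,0,-1,0],[1,0,0,-2.5,0],[1,-0.3,-2,-4,0],[1,-0.6,-3.5,-5.2,0],[1,-0.9,-5,-6.5,0],[1,-1.1,-6,-8,0],[1,-1.1,-7,-9,0],[1,-1.1,-7.8,-9.3,0],[1,-1.1,-7.8,-9.3,0],[1,-1.1,-7.8,-9.3,0]]}}

```text
time: 8.45
tcp_pos: [0.5013, -0.1978, 0.3]
tcp_rot: [-180.0, -0.2, -3.5]
contact_force: [-0.3, -0.7, -0.3]
grip_width: 0.0854
finger_force: 0.0
```

```bash
cat > wd.py <<'E'
from h import *
import sys
def dishes(im,c,z,lo=60,ze=.018):
    h=cv2.cvtColor(im,cv2.COLOR_BGR2HSV); m=(h[...,1]<lo).astype(np.uint8)&(h[...,2]>80).astype(np.uint8)
    for k in cv2.findContours(m,0,cv2.CHAIN_APPROX_NONE)[0]:
        if cv2.contourArea(k)<300: continue
        P=np.array([onz(c,q[0],z,True)[:2]*1e3 for q in k],np.float32); (x,y),(w,l),a=cv2.minAreaRect(P)
        if w<l:w,l,a=l,w,a+90
        if 90<w<125 and 55<l<85: print("dish",round(x,1),round(y,1),round(w,1),round(l,1),round((a+90)%180-90,2),cv2.boundingRect(k),round(cv2.contourArea(P)/w/l,2))
if __name__=="__main__":
    im,c=cam("wrist"); cv2.imwrite(f"pics/{sys.argv[1]}.png",im); np.save(f"c{sys.argv[1]}.npy",c,allow_pickle=True)
    s=arm.get_state(); print(s["time"],s["tcp_pos"].round(4),s["tcp_rot"].round(2)); dishes(im,c,float(sys.argv[2]))
E
python3 wd.py w3 .018
```

```text
8.5 [ 0.4999 -0.2     0.2983] [ 1.7995e+02 -4.0000e-02 -3.7300e+00]
dish 449.9 -118.4 99.8 66.0 19.01 (235, 163, 66, 75) 0.96
dish 453.7 -276.1 100.0 66.0 9.41 (348, 156, 55, 73) 0.96
dish 516.6 -432.2 98.6 67.2 -3.36 (454, 113, 42, 66) 0.95
dish 603.7 -138.4 99.0 65.9 -8.73 (247, 57, 52, 73) 0.96
dish 618.0 -286.2 99.0 65.7 -10.55 (352, 39, 55, 76) 0.96
```

View pics/w3.png

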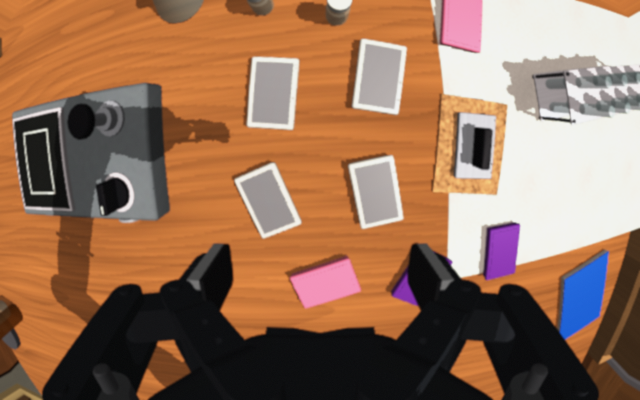

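Wrist view 3: real dishes (white rim, grey panel) at (267,200), (376,192), (272,93), (380,77); pink (325,282),(462,22) and purple (415,280),(502,250) are look-alikes, left alone. All measure 100×66 mm.

```bash
cat > mv.py <<'E'
# usage: mv.py x y z yaw (mm,deg), may repeat 4-tuples; numbers for step_arm from the present pose
from h import *
import sys
s=arm.get_state(); p=s["tcp_pos"]*1e3; r=R.from_euler('xyz',s["tcp_rot"],degrees=True); y0=s["tcp_rot"][2]
a=list(map(float,sys.argv[1:])); print(p.round(1),y0.round(2))
ry=np.radians(y0); M=np.array([[np.cos(ry),np.sin(ry),0],[np.sin(ry),-np.cos(ry),0],[0,0,-1]])
for i in range(0,len(a),4):
    print((M.T@(np.array(a[i:i+3])-p)/30).round(2),round((y0-a[i+3]+180)%360-180,1))
E
python3 mv.py 449.9 -118.4 100 19 449.9 -118.4 2 19
```

```text
[ 499.9 -200.   298.3] -3.73
[-1.84 -2.6   6.61] -22.7
[-1.84 -2.6   9.88] -22.7
```

{"fn": "step_arm", "kwargs": {"commands": [[1,-1.84,-2.6,1.5,-22.7],[1,-1.84,-2.6,3,-22.7],[1,-1.84,-2.6,4.5,-22.7],[1,-1.84,-2.6,6,-22.7],[1,-1.84,-2.6,7.2,-22.7],[1,-1.84,-2.6,8.4,-22.7],[1,-1.84,-2.6,9.3,-22.7],[1,-1.84,-2.6,9.75,-22.7],[1,-1.84,-2.6,9.88,-22.7],[1,-1.84,-2.6,9.88,-22.7],[0,-1.84,-2.6,9.88,-22.7],[0,-1.84,-2.6,9.88,-22.7],[0,-1.84,-2.6,9.88,-22.7],[0,-1.84,-2.6,9.88,-22.7],[0,-1.84,-2.6,9.88,-22.7],[0,-1.84,-2.6,9.88,-22.7],[0,-1.84,-2.6,9.88,-22.7]], "grip_force": 30}}

```text
time: 10.2
tcp_pos: [0.4509, -0.1189, 0.0028]
tcp_rot: [179.9, -0.1, 18.9]
contact_force: [-0.6, -0.8, 6.3]
grip_width: 0.0644
finger_force: 34.4
```

```bash
python3 mv.py 449.9 -118.4 200 19; python3 -c "
from h import *
s=arm.get_state(); print(s['grip_width'],s['contact_force'])"
```

```text
[ 450.9 -118.9    2.8] 18.89
[-0.02 -0.03 -6.57] -0.1
0.06442805462172432 [-0.64804833 -0.7978384   6.32260368]
```

```bash
python3 mv.py 557.8 280.6 200 -3.7 557.8 280.6 75 -3.7
```

```text
[ 450.9 -118.9    2.8] 18.89
[  7.68 -11.44  -6.57] 22.6
[  7.68 -11.44  -2.41] 22.6
```

{"fn": "step_arm", "kwargs": {"commands": [[0,0,0,-0.7,0],[0,0,0,-2.2,0],[0,0,0,-3.8,0],[0,0,0,-5.3,0],[0,0.8,-1.2,-6.5,2.4],[0,1.6,-2.4,-6.57,4.7],[0,2.4,-3.6,-6.57,7.1],[0,3.2,-4.8,-6.57,9.5],[0,4,-6,-6.57,11.9],[0,4.8,-7.2,-6.57,14.2],[0,5.6,-8.4,-6.57,16.6],[0,6.4,-9.6,-6.57,19],[0,7.2,-10.8,-6.57,21.4],[0,7.68,-11.44,-6.57,22.6],[0,7.68,-11.44,-6.57,22.6],[0,7.68,-11.44,-5.5,22.6],[0,7.68,-11.44,-4.3,22.6],[0,7.68,-11.44,-3.2,22.6],[0,7.68,-11.44,-2.6,22.6],[0,7.68,-11.44,-2.6,22.6]]}}

```text
time: 12.2
tcp_pos: [0.5536, 0.2785, 0.0758]
tcp_rot: [179.7, 0.4, -3.7]
contact_force: [0.6, -0.4, -0.1]
grip_width: 0.0651
finger_force: 34.3
```

```bash
python3 mv.py 557.8 280.6 73 -3.7; python3 -c "
from h import *
s=arm.get_state(); print(s['grip_width'],s['contact_force'])"
```

```text
[553.6 278.5  75.8] -3.74
[ 0.14 -0.08  0.09] -0.0
0.06509060559085181 [ 0.6055428  -0.42666189 -0.0908337 ]
```

{"fn": "step_arm", "kwargs": {"commands": [[0,0,0,0,0],[0,0,0,0,0],[0,0,0,0,0]]}}

```text
time: 12.5
tcp_pos: [0.5579, 0.2814, 0.0817]
tcp_rot: [-179.9, -0.2, -3.7]
contact_force: [0.8, 0.1, -1.0]
grip_width: 0.0649
finger_force: 34.3
```

```bash
python3 mv.py 557.8 280.6 73 -3.7
```

```text
[557.9 281.4  81.7] -3.7
[-0.    0.03  0.29] -0.0
```

{"fn": "step_arm", "kwargs": {"commands": [[0,0,0.02,0.15,0],[0,0,0.02,0.25,0],[0,0,0.02,0.29,0],[0,0,0.02,0.29,0],[0,0,0.02,0.29,0],[0,0,0.02,0.29,0]]}}

```text
time: 13.1
tcp_pos: [0.557, 0.2804, 0.0729]
tcp_rot: [-180.0, -0.0, -3.7]
contact_force: [-2.2, -0.3, 7.7]
grip_width: 0.0652
finger_force: 35.1
```

{"fn": "step_arm", "kwargs": {"commands": [[1,0,0,0,0],[1,0,0,0,0],[1,0,0,0,0],[1,0,0,0,0],[1,0,0,-0.3,0],[1,0,0,-1,0],[1,0,0,-2.4,0],[1,0,0,-4,0],[1,0,0,-5.5,0],[1,0,0,-6,0],[1,0,0,-6,0],[1,0,0,-6,0],[1,0,0,-6,0]]}}

```text
time: 14.4
tcp_pos: [0.5555, 0.2799, 0.2488]
tcp_rot: [179.9, 0.2, -3.7]
contact_force: [0.0, -0.5, -0.7]
grip_width: 0.0854
finger_force: 0.0
```

```bash
python3 wd.py w4 .088; python3 -c "
from wd import *
c=np.load('cw4.npy',allow_pickle=True).item(); dishes(cv2.imread('pics/w4.png'),c,.018)"; python3 mv.py 603.7 -138.4 180 -8.7
```

```text
14.45 [0.5555 0.2799 0.2487] [179.86   0.23  -3.7 ]
dish 618.8 701.6 105.2 71.1 -81.1 (6, 133, 40, 51) 0.67
dish 305.6 -194.8 95.8 62.3 -72.76 (555, 265, 36, 44) 0.92
dish 454.0 -272.1 103.9 75.5 9.1 (602, 184, 25, 55) 0.91
dish 618.5 -281.9 100.4 75.9 -10.44 (614, 94, 25, 60) 0.92
dish 604.0 -134.7 100.2 72.7 -8.92 (562, 94, 35, 68) 0.94
[555.5 279.9 248.7] -3.7
[ 2.5  13.81  2.29] 5.0
```

{"fn": "step_arm", "kwargs": {"commands": [[1,0.3,1.5,0,1],[1,0.6,3,0,2],[1,0.9,4.5,0,3],[1,1.2,6,0,4],[1,1.5,7.5,0,5],[1,1.8,9,0,5],[1,2.1,10.5,0,5],[1,2.4,12,0.5,5],[1,2.5,13.2,1.5,5],[1,2.5,13.81,2.3,5],[1,2.5,13.81,2.3,5],[1,2.5,13.81,2.3,5],[1,2.5,13.81,2.3,5],[1,2.5,13.81,2.3,5]]}}

```text
time: 15.85
tcp_pos: [0.6063, -0.1354, 0.1837]
tcp_rot: [-179.9, -0.2, -8.5]
contact_force: [1.1, 0.3, -0.1]
grip_width: 0.0852
finger_force: 0.0
```

```bash
python3 wd.py w5 .018; python3 mv.py 603.7 -138.4 2 -8.7
```

```text
15.9 [ 0.6061 -0.1358  0.1836] [-1.7995e+02 -1.6000e-01 -8.5000e+00]
dish 519.1 -430.9 99.1 66.0 -3.1 (530, 178, 43, 75) 0.58
dish 604.5 -138.2 98.7 65.5 -8.64 (291, 134, 66, 94) 0.97
dish 618.8 -285.4 98.9 67.0 -10.52 (425, 102, 62, 94) 0.97
[ 606.1 -135.8  183.6] -8.5
[-0.07  0.1   6.05] 0.2
```

{"fn": "step_arm", "kwargs": {"commands": [[1,-0.05,0.09,1.3,0.2],[1,-0.05,0.09,2.8,0.2],[1,-0.05,0.09,4.2,0.2],[1,-0.05,0.09,5.3,0.2],[1,-0.05,0.09,5.9,0.2],[1,-0.05,0.09,6.05,0.2],[1,-0.05,0.09,6.05,0.2],[1,-0.05,0.09,6.05,0.2],[0,-0.05,0.09,6.05,0.2],[0,-0.05,0.09,6.05,0.2],[0,-0.05,0.09,6.05,0.2],[0,-0.05,0.09,6.05,0.2],[0,-0.05,0.09,6.05,0.2],[0,-0.05,0.09,6.05,0.2],[0,-0.05,0.09,6.05,0.2]]}}

```text
time: 17.4
tcp_pos: [0.6045, -0.1404, 0.0027]
tcp_rot: [-180.0, -0.2, -8.9]
contact_force: [-0.1, 1.1, 6.0]
grip_width: 0.0649
finger_force: 34.6
```

```bash
python3 mv.py 557 280.6 200 -3.7 557 280.6 104 -3.7
```

```text
[ 604.5 -140.4    2.7] -8.88
[ -3.73 -13.62  -6.58] -5.2
[ -3.73 -13.62  -3.38] -5.2
```

{"fn": "step_arm", "kwargs": {"commands": [[0,0,0,-0.7,0],[0,0,0,-2.2,0],[0,0,0,-3.8,0],[0,0,0,-5.3,0],[0,-0.4,-1.4,-6.5,-0.5],[0,-0.8,-2.8,-6.58,-1],[0,-1.2,-4.2,-6.58,-1.5],[0,-1.6,-5.6,-6.58,-2],[0,-2,-7,-6.58,-2.5],[0,-2.4,-8.4,-6.58,-3],[0,-2.8,-9.8,-6.58,-4],[0,-3.2,-11.2,-6.58,-5.2],[0,-3.5,-12.6,-6.58,-5.2],[0,-3.73,-13.62,-6.4,-5.2],[0,-3.73,-13.62,-5.4,-5.2],[0,-3.73,-13.62,-4.4,-5.2],[0,-3.73,-13.62,-3.6,-5.2],[0,-3.73,-13.62,-3.3,-5.2],[0,-3.73,-13.62,-3.3,-5.2],[0,-3.73,-13.62,-3.3,-5.2]]}}

```text
time: 19.4
tcp_pos: [0.5565, 0.2809, 0.1009]
tcp_rot: [-179.9, -0.1, -3.7]
contact_force: [0.4, 0.9, -0.1]
grip_width: 0.065
finger_force: 33.9
```

{"fn": "step_arm", "kwargs": {"commands": [[0,0,0,0,0],[0,0,0,0,0],[0,0,0,0,0],[0,0,0,0,0]]}}

```text
time: 19.8
tcp_pos: [0.5558, 0.2808, 0.1001]
tcp_rot: [-180.0, -0.0, -3.7]
contact_force: [-0.3, 0.3, -1.1]
grip_width: 0.0649
finger_force: 33.9
```

```bash
python3 mv.py 557 280.6 91 -3.7
```

```text
[555.8 280.8 100.1] -3.7
[0.04 0.   0.3 ] 0.0
```

{"fn": "step_arm", "kwargs": {"commands": [[0,0.04,0,0.12,0],[0,0.04,0,0.22,0],[0,0.04,0,0.3,0],[0,0.04,0,0.3,0],[0,0.04,0,0.3,0],[0,0.04,0,0.3,0]]}}

```text
time: 20.4
tcp_pos: [0.5567, 0.2805, 0.0907]
tcp_rot: [180.0, 0.0, -3.7]
contact_force: [-2.4, -1.0, 1.7]
grip_width: 0.0646
finger_force: 34.3
```

{"fn": "step_arm", "kwargs": {"commands": [[1,0.04,0,0.3,0],[1,0.04,0,0.3,0],[1,0.04,0,0.3,0],[1,0.04,0,0.3,0],[1,0.04,0,0,0],[1,0.04,0,-0.8,0],[1,0.04,0,-2.2,0],[1,0.04,0,-3.8,0],[1,0.04,0,-5,0],[1,0.04,0,-5,0],[1,0.04,0,-5,0],[1,0.04,0,-5,0]]}}

```text
time: 21.6
tcp_pos: [0.5572, 0.2802, 0.2396]
tcp_rot: [179.9, 0.1, -3.7]
contact_force: [0.0, 0.8, -0.7]
grip_width: 0.0852
finger_force: 0.0
```

```bash
python3 wd.py w6 .018; python3 - <<'E'
from h import *
im=cv2.imread("pics/w6.png"); cv2.imwrite("pics/w6c.png",cv2.resize(im[90:265,235:405],None,fx=3.4,fy=3.4,interpolation=cv2.INTER_CUBIC))
E
python3 mv.py 618.5 -285.7 180 -10.5
```

```text
21.65 [0.557  0.2802 0.239 ] [ 1.7991e+02  1.6000e-01 -3.6900e+00]
dish 305.6 -194.7 95.5 62.6 -72.91 (558, 268, 36, 44) 0.92
dish 454.1 -271.7 104.0 75.7 9.46 (605, 186, 25, 56) 0.91
dish 618.7 -281.4 100.5 76.0 -10.0 (618, 96, 22, 60) 0.87
[557.  280.2 239. ] -3.69
[ 3.26 18.69  1.97] 6.8
```

View pics/w6c.png

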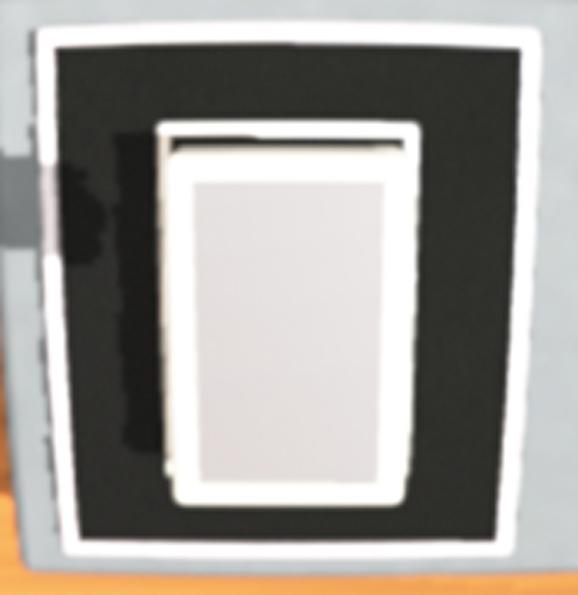

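Crop of the pile: outline corners (157,122),(420,122); top dish corners (167,150),(411,150),(404,506),(174,506); neatly stacked.

```bash
python3 - <<'E'
from h import *
c=np.load("cw6.npy",allow_pickle=True).item()
p=lambda x,y,z: onz(c,(235+(x+.5)/3.4-.5,90+(y+.5)/3.4-.5),z,True)[:2]*1e3
T=np.array([p(*q,.106) for q in((167,150),(411,150),(404,506),(174,506))]); print("top",T.mean(0).round(1),[np.linalg.norm(T[i]-T[i-1]).round(1) for i in range(4)],np.degrees(np.arctan2(*(T[0]-T[3])[::-1])).round(2),np.degrees(np.arctan2(*(T[1]-T[2])[::-1])).round(2))
P=np.array([p(*q,.07) for q in((36,29),(541,29),(515,554),(65,554))]); print("platform",P.mean(0).round(1),[np.linalg.norm(P[i]-P[i-1]).round(1) for i in range(4)])
a,b=p(157,122,.07),p(420,122,.07); u=np.array([np.cos(np.radians(-3.7)),np.sin(np.radians(-3.7))]); print("outline width",np.linalg.norm(a-b),"centre",((a+b)/2-u*56.5).round(1))
E
```

```text
top [556.5 280.4] [np.float64(100.9), np.float64(64.1), np.float64(100.9), np.float64(66.1)] -4.26 -3.17
platform [556.9 280.3] [np.float64(169.9), np.float64(150.4), np.float64(169.9), np.float64(150.7)]
outline width 77.90231021616238 centre [556.2 280.6]
```

{"fn": "step_arm", "kwargs": {"commands": [[1,0.3,1.5,0,1],[1,0.55,3,0,2],[1,0.8,4.5,0,3],[1,1.05,6,0,4],[1,1.3,7.5,0,5],[1,1.55,9,0,6],[1,1.8,10.5,0,6.8],[1,2.05,12,0,6.8],[1,2.3,13.5,0,6.8],[1,2.6,15,0.4,6.8],[1,2.9,16.5,0.8,6.8],[1,3.1,17.8,1.4,6.8],[1,3.26,18.69,1.97,6.8],[1,3.26,18.69,1.97,6.8],[1,3.26,18.69,1.97,6.8],[1,3.26,18.69,1.97,6.8],[1,3.26,18.69,1.97,6.8]]}}

```text
time: 23.35
tcp_pos: [0.6205, -0.2831, 0.1822]
tcp_rot: [-179.9, -0.1, -10.3]
contact_force: [-0.3, -0.0, -0.6]
grip_width: 0.0852
finger_force: 0.0
```

```bash
python3 wd.py w7 .018; python3 mv.py 618.5 -285.7 2 -10.5
```

```text
23.4 [ 0.6204 -0.2834  0.1824] [-1.7995e+02 -9.0000e-02 -1.0330e+01]
dish 519.4 -432.9 100.0 66.0 -3.37 (436, 200, 52, 79) 0.5
dish 619.4 -287.0 98.1 65.6 -10.42 (292, 133, 66, 94) 0.98
[ 620.4 -283.4  182.4] -10.33
[-0.05  0.09  6.01] 0.2
```

{"fn": "step_arm", "kwargs": {"commands": [[1,-0.02,0.11,1.3,0.2],[1,-0.02,0.11,2.8,0.2],[1,-0.02,0.11,4.2,0.2],[1,-0.02,0.11,5.3,0.2],[1,-0.02,0.11,5.85,0.2],[1,-0.02,0.11,6.01,0.2],[1,-0.02,0.11,6.01,0.2],[1,-0.02,0.11,6.01,0.2],[0,-0.02,0.11,6.01,0.2],[0,-0.02,0.11,6.01,0.2],[0,-0.02,0.11,6.01,0.2],[0,-0.02,0.11,6.01,0.2],[0,-0.02,0.11,6.01,0.2],[0,-0.02,0.11,6.01,0.2],[0,-0.02,0.11,6.01,0.2]]}}

```text
time: 24.9
tcp_pos: [0.6198, -0.289, 0.0036]
tcp_rot: [180.0, -0.2, -10.7]
contact_force: [-0.5, 1.5, 5.7]
grip_width: 0.0649
finger_force: 34.6
```

```bash
python3 mv.py 557 280.6 210 -3.7 557 280.6 118 -3.7
```

```text
[ 619.8 -289.     3.6] -10.69
[ -5.58 -18.27  -6.88] -7.0
[ -5.58 -18.27  -3.81] -7.0
```

{"fn": "step_arm", "kwargs": {"commands": [[0,0,0,-0.7,0],[0,0,0,-2.2,0],[0,0,0,-3.8,0],[0,0,0,-5.3,0],[0,-0.4,-1.4,-6.5,-0.5],[0,-0.8,-2.8,-6.88,-1],[0,-1.25,-4.2,-6.88,-1.5],[0,-1.7,-5.6,-6.88,-2],[0,-2.1,-7,-6.88,-2.5],[0,-2.55,-8.4,-6.88,-3],[0,-3,-9.8,-6.88,-4],[0,-3.4,-11.2,-6.88,-5],[0,-3.85,-12.6,-6.88,-6],[0,-4.25,-14,-6.88,-7],[0,-4.7,-15.4,-6.88,-7],[0,-5.1,-16.8,-6.88,-7],[0,-5.45,-17.9,-6.88,-7],[0,-5.56,-18.27,-6.88,-7],[0,-5.56,-18.27,-5.5,-7],[0,-5.56,-18.27,-4.3,-7]]}}

```text
time: 26.9
tcp_pos: [0.5568, 0.281, 0.13]
tcp_rot: [-180.0, -0.2, -3.7]
contact_force: [0.2, -0.3, -1.7]
grip_width: 0.0648
finger_force: 33.9
```

{"fn": "step_arm", "kwargs": {"commands": [[0,0,0,0.3,0],[0,0,0,0.5,0],[0,0,0,0.5,0],[0,0,0,0.5,0],[0,0,0,0.5,0],[0,0,0,0.5,0]]}}

```text
time: 27.5
tcp_pos: [0.5569, 0.2814, 0.1166]
tcp_rot: [-179.9, -0.1, -3.7]
contact_force: [0.4, 0.5, -1.3]
grip_width: 0.0647
finger_force: 34.0
```

```bash
python3 mv.py 557.5 280.6 109.4 -3.7
```

```text
[556.9 281.4 116.6] -3.7
[0.02 0.03 0.24] 0.0
```

{"fn": "step_arm", "kwargs": {"commands": [[0,0.02,0.03,0.1,0],[0,0.02,0.03,0.2,0],[0,0.02,0.03,0.24,0],[0,0.02,0.03,0.24,0],[0,0.02,0.03,0.24,0],[0,0.02,0.03,0.24,0]]}}

```text
time: 28.1
tcp_pos: [0.5569, 0.28, 0.1096]
tcp_rot: [-180.0, -0.1, -3.7]
contact_force: [-2.4, -0.9, 6.1]
grip_width: 0.0652
finger_force: 34.8
```

Touching; release, rise, check.

{"fn": "step_arm", "kwargs": {"commands": [[1,0.02,0.03,0.24,0],[1,0.02,0.03,0.24,0],[1,0.02,0.03,0.24,0],[1,0.02,0.03,0.24,0],[1,0.02,0.03,-0.1,0],[1,0.02,0.03,-0.9,0],[1,0.02,0.03,-2.3,0],[1,0.02,0.03,-3.7,0],[1,0.02,0.03,-4.7,0],[1,0.02,0.03,-4.7,0],[1,0.02,0.03,-4.7,0],[1,0.02,0.03,-4.7,0]]}}

```text
time: 29.3
tcp_pos: [0.5564, 0.279, 0.248]
tcp_rot: [179.9, 0.1, -3.7]
contact_force: [0.0, -0.3, -0.0]
grip_width: 0.0855
finger_force: 0.0
```

```bash
cat > pile.py <<'E'
# outer rect of the pile's top face at height z: hull of the grey panel region; panel found inside the white lid
from h import *
import sys
def pile(im,c,z):
    u,v=proj(c,(.557,.2806,z),True); g=cv2.cvtColor(im,cv2.COLOR_BGR2GRAY); u,v=int(u),int(v)
    m=(g<245).astype(np.uint8); w=np.zeros_like(m); w[v-75:v+75,u-50:u+50]=m[v-75:v+75,u-50:u+50]
    n,l,st,_=cv2.connectedComponentsWithStats(w); k=cv2.findContours((l==l[v,u]).astype(np.uint8),0,1)[0][0]
    P=np.array([onz(c,q[0],z,True)[:2]*1e3 for q in k],np.float32); (x,y),(a,b),t=cv2.minAreaRect(P)
    if a<b:a,b,t=b,a,t+90
    print("panel",round(x,1),round(y,1),round(a,1),round(b,1),round((t+90)%180-90,2))
if __name__=="__main__":
    n=sys.argv[1]; pile(cv2.imread(f"pics/{n}.png"),np.load(f"c{n}.npy",allow_pickle=True).item(),float(sys.argv[2]))
E
python3 wd.py w8 .018; python3 pile.py w6 .106; python3 pile.py w8 .124; python3 mv.py 453.8 -276 180 9.4
```

```text
29.35 [0.5562 0.2789 0.2475] [ 1.7991e+02  1.5000e-01 -3.6900e+00]
dish 305.7 -194.8 95.3 62.0 -72.69 (556, 266, 35, 44) 0.92
dish 454.2 -272.0 103.9 75.3 9.29 (602, 185, 25, 55) 0.92
panel 556.3 280.7 84.5 50.7 -3.72
panel 555.5 280.3 84.7 50.9 -3.83
[556.2 278.9 247.5] -3.69
[-2.22 18.68  2.25] -13.1
```

{"fn": "step_arm", "kwargs": {"commands": [[1,-0.15,1.5,0,-1],[1,-0.3,3,0,-2],[1,-0.5,4.5,0,-3],[1,-0.7,6,0,-5],[1,-0.9,7.5,0,-7],[1,-1.1,9,0,-9],[1,-1.25,10.5,0,-11],[1,-1.4,12,0,-13.1],[1,-1.6,13.5,0.3,-13.1],[1,-1.8,15,0.7,-13.1],[1,-1.95,16.5,1.2,-13.1],[1,-2.1,17.8,1.8,-13.1],[1,-2.22,18.68,2.25,-13.1],[1,-2.22,18.68,2.25,-13.1],[1,-2.22,18.68,2.25,-13.1],[1,-2.22,18.68,2.25,-13.1],[1,-2.22,18.68,2.25,-13.1]]}}

```text
time: 31.05
tcp_pos: [0.4556, -0.274, 0.1817]
tcp_rot: [-180.0, -0.0, 9.6]
contact_force: [0.7, 1.0, 0.1]
grip_width: 0.0852
finger_force: 0.0
```

```bash
python3 wd.py w9 .018; python3 mv.py 453.8 -276 2 9.4
```

```text
31.1 [ 0.4555 -0.2742  0.1819] [-1.7999e+02 -6.0000e-02  9.5800e+00]
dish 453.4 -276.6 98.2 65.5 9.57 (290, 135, 65, 94) 0.98
dish 516.1 -432.2 97.9 66.7 -3.31 (436, 101, 72, 100) 0.95
[ 455.5 -274.2  181.9] 9.58
[-0.07  0.05  6.  ] 0.2
```

{"fn": "step_arm", "kwargs": {"commands": [[1,-0.08,0.07,1.3,0],[1,-0.08,0.07,2.8,0],[1,-0.08,0.07,4.2,0],[1,-0.08,0.07,5.3,0],[1,-0.08,0.07,5.85,0],[1,-0.08,0.07,6,0],[1,-0.08,0.07,6,0],[1,-0.08,0.07,6,0],[0,-0.08,0.07,6,0],[0,-0.08,0.07,6,0],[0,-0.08,0.07,6,0],[0,-0.08,0.07,6,0],[0,-0.08,0.07,6,0],[0,-0.08,0.07,6,0],[0,-0.08,0.07,6,0]]}}

```text
time: 32.6
tcp_pos: [0.4537, -0.2784, 0.0031]
tcp_rot: [179.9, -0.1, 9.4]
contact_force: [-0.8, 1.2, 4.9]
grip_width: 0.0654
finger_force: 33.6
```

```bash
python3 mv.py 557.8 280.6 220 -3.7 557.8 280.6 136 -3.7
```

```text
[ 453.7 -278.4    3.1] 9.42
[  6.47 -17.81  -7.23] 13.1
[  6.47 -17.81  -4.43] 13.1
```

{"fn": "step_arm", "kwargs": {"commands": [[0,0,0,-0.7,0],[0,0,0,-2.2,0],[0,0,0,-3.8,0],[0,0,0,-5.3,0],[0,0.5,-1.4,-6.7,1],[0,1,-2.8,-7.23,2],[0,1.5,-4.2,-7.23,3],[0,2,-5.6,-7.23,4],[0,2.5,-7,-7.23,5],[0,3,-8.4,-7.23,6],[0,3.5,-9.8,-7.23,7],[0,4.1,-11.2,-7.23,8],[0,4.6,-12.6,-7.23,10],[0,5.1,-14,-7.23,12],[0,5.6,-15.4,-7.23,13.1],[0,6.1,-16.8,-7.23,13.1],[0,6.4,-17.6,-7.23,13.1],[0,6.47,-17.81,-7,13.1],[0,6.47,-17.81,-5.8,13.1],[0,6.47,-17.81,-4.8,13.1]]}}

```text
time: 34.6
tcp_pos: [0.557, 0.2794, 0.1446]
tcp_rot: [179.9, -0.1, -3.7]
contact_force: [1.1, -0.6, -1.9]
grip_width: 0.0651
finger_force: 34.6
```

{"fn": "step_arm", "kwargs": {"commands": [[0,0,0,0.3,0],[0,0,0,0.4,0],[0,0,0,0.4,0],[0,0,0,0.4,0],[0,0,0,0.4,0],[0,0,0,0.4,0]]}}

```text
time: 35.2
tcp_pos: [0.5574, 0.2809, 0.1348]
tcp_rot: [-179.9, -0.1, -3.7]
contact_force: [0.1, -0.3, -0.9]
grip_width: 0.0649
finger_force: 34.6
```

```bash
python3 mv.py 557.3 280.6 126.8 -3.7
```

```text
[557.4 280.9 134.8] -3.7
[-0.    0.01  0.27] -0.0
```

{"fn": "step_arm", "kwargs": {"commands": [[0,0,0.01,0.1,0],[0,0,0.01,0.2,0],[0,0,0.01,0.27,0],[0,0,0.01,0.27,0],[0,0,0.01,0.27,0],[0,0,0.01,0.27,0]]}}

```text
time: 35.8
tcp_pos: [0.5568, 0.2804, 0.1272]
tcp_rot: [-180.0, -0.0, -3.7]
contact_force: [-3.2, -0.1, 7.1]
grip_width: 0.0648
finger_force: 35.5
```

{"fn": "step_arm", "kwargs": {"commands": [[1,0,0.01,0.27,0],[1,0,0.01,0.27,0],[1,0,0.01,0.27,0],[1,0,0.01,0.27,0],[1,0,0.01,0,0],[1,0,0.01,-0.8,0],[1,0,0.01,-2.2,0],[1,0,0.01,-3.6,0],[1,0,0.01,-4.3,0],[1,0,0.01,-4.3,0],[1,0,0.01,-4.3,0],[1,0,0.01,-4.3,0]]}}

```text
time: 37.0
tcp_pos: [0.5557, 0.2797, 0.2527]
tcp_rot: [179.9, 0.2, -3.7]
contact_force: [-0.4, -0.0, -0.3]
grip_width: 0.0852
finger_force: 0.0
```

```bash
python3 wd.py w10 .142; python3 pile.py w10 .142; python3 mv.py 517 -434 200 -3.5
```

```text
37.05 [0.5557 0.2797 0.2524] [179.89   0.19  -3.7 ]
panel 565.7 281.1 111.5 89.7 -3.67
[555.7 279.7 252.4] -3.7
[ 0.25 23.82  1.75] -0.2
```

```bash
python3 - <<'E'
from h import *
im=cv2.imread("pics/w10.png"); c=np.load("cw10.npy",allow_pickle=True).item()
g=cv2.cvtColor(im,cv2.COLOR_BGR2GRAY); u,v=map(int,proj(c,(.557,.2806,.142),True)); print(u,v,g[v,u-50:u+50:2].tolist(),g[v-75:v+80:3,u].tolist())
for t in(235,238,240,242,248):
    m=(g<t).astype(np.uint8); n,l,st,_=cv2.connectedComponentsWithStats(m); k=max(cv2.findContours((l==l[v,u]).astype(np.uint8),0,1)[0],key=cv2.contourArea)
    P=np.array([onz(c,q[0],.142,True)[:2]*1e3 for q in k],np.float32); print(t,cv2.minAreaRect(P))
E
```

```text
318 192 [27, 26, 27, 28, 27, 30, 139, 254, 255, 255, 253, 220, 218, 219, 219, 219, 220, 220, 220, 220, 220, 222, 222, 222, 222, 223, 223, 223, 224, 225, 224, 224, 225, 225, 225, 226, 226, 227, 227, 227, 239, 255, 255, 255, 255, 96, 46, 47, 47, 47] [46, 46, 140, 222, 61, 206, 250, 255, 255, 236, 226, 226, 226, 226, 226, 225, 225, 225, 224, 225, 224, 223, 223, 223, 223, 223, 222, 221, 221, 221, 221, 220, 219, 219, 219, 220, 218, 218, 218, 217, 215, 252, 255, 253, 202, 181, 177, 183, 186, 184, 190, 188]
235 ((342.96728515625, 296.918212890625), (2112.06396484375, 970.701171875), 86.35187530517578)
238 ((342.96728515625, 296.918212890625), (2112.06396484375, 970.701171875), 86.35187530517578)
240 ((342.96728515625, 296.918212890625), (2112.06396484375, 970.701171875), 86.35187530517578)
242 ((342.96728515625, 296.918212890625), (2112.06396484375, 970.701171875), 86.35187530517578)
248 ((342.96728515625, 296.918212890625), (2112.06396484375, 970.701171875), 86.35187530517578)
```

```bash
cat > pile.py <<'E'
from h import *
import sys
n=sys.argv[1]; z=float(sys.argv[2]); im=cv2.imread(f"pics/{n}.png"); c=np.load(f"c{n}.npy",allow_pickle=True).item()
g=cv2.cvtColor(im,cv2.COLOR_BGR2GRAY); u,v=map(int,proj(c,(.557,.2806,z),True)); o=int(np.median(g[v-5:v+5,u-5:u+5]))
m=cv2.morphologyEx(cv2.inRange(g,o-14,o+14),cv2.MORPH_OPEN,np.ones((7,7))); _,l=cv2.connectedComponents(m)
k=max(cv2.findContours((l==l[v,u]).astype(np.uint8),0,1)[0],key=cv2.contourArea)
P=np.array([onz(c,q[0],z,True)[:2]*1e3 for q in k],np.float32); print(o,cv2.minAreaRect(P))
E
python3 pile.py w8 .124; python3 pile.py w10 .142
```

```text
224 ((555.1288452148438, 280.4061279296875), (50.08679962158203, 83.86222839355469), 86.24701690673828)
222 ((556.4125366210938, 280.69500732421875), (50.088340759277344, 84.52484893798828), 86.41839599609375)
```

{"fn": "step_arm", "kwargs": {"commands": [[1,0,1.5,0,0],[1,0,3,0,0],[1,0,4.5,0,0],[1,0,6,0,0],[1,0.1,7.5,0,0],[1,0.1,9,0,0],[1,0.1,10.5,0,0],[1,0.1,12,0,0],[1,0.1,13.5,0,0],[1,0.2,15,0,0],[1,0.2,16.5,0.2,0],[1,0.2,18,0.4,0],[1,0.25,19.5,0.8,0],[1,0.25,21,1.2,0],[1,0.25,22.5,1.6,0],[1,0.25,23.6,1.75,0],[1,0.25,23.82,1.75,0],[1,0.25,23.82,1.75,0],[1,0.25,23.82,1.75,0],[1,0.25,23.82,1.75,0]]}}

```text
time: 39.05
tcp_pos: [0.5197, -0.431, 0.2022]
tcp_rot: [-179.9, -0.1, -3.5]
contact_force: [-0.1, 0.9, 0.8]
grip_width: 0.0854
finger_force: 0.0
```

```bash
python3 wd.py w11 .014; python3 - <<'E'
from h import *
im=cv2.imread("pics/w11.png"); c=np.load("cw11.npy",allow_pickle=True).item()
g=cv2.cvtColor(im,cv2.COLOR_BGR2GRAY)
p=lambda x,y,z: tuple(int(t) for t in proj(c,(x,y,z),True))
print(p(.517,-.434,.048),p(.517,-.434,.014))
u,v=p(.517,-.434,.048)
x0,y0=u-75,v-75; cv2.imwrite("pics/w11c.png",cv2.resize(im[max(y0,0):v+75,x0:u+75],None,fx=4,fy=4,interpolation=cv2.INTER_CUBIC)); print(x0,max(y0,0))
E
python3 mv.py 517.7 -436 21.5 -3.7
```

```text
39.1 [ 0.5196 -0.4312  0.2024] [-1.7993e+02 -7.0000e-02 -3.5000e+00]
dish 516.5 -435.7 99.5 65.8 -3.38 (294, 133, 62, 89) 0.96
(323, 185) (323, 178)
248 110
[ 519.6 -431.2  202.4] -3.5
[-0.05  0.16  6.03] 0.2
```

View pics/w11c.png

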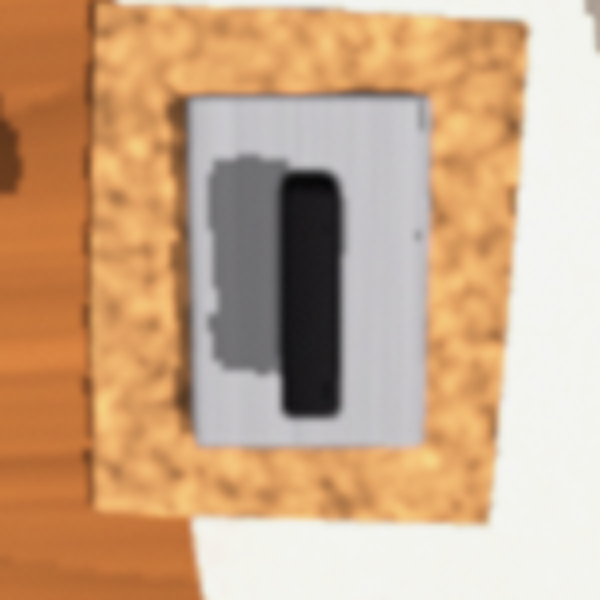

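Crop: plate undisturbed in the middle of the cork, handle at (311,295) in the crop; gripping it.

{"fn": "step_arm", "kwargs": {"commands": [[1,-0.08,0.15,1.3,0.2],[1,-0.08,0.15,2.8,0.2],[1,-0.08,0.15,4.2,0.2],[1,-0.08,0.15,5.3,0.2],[1,-0.08,0.15,5.85,0.2],[1,-0.08,0.15,6.03,0.2],[1,-0.08,0.15,6.03,0.2],[1,-0.08,0.15,6.03,0.2],[0,-0.08,0.15,6.03,0.2],[0,-0.08,0.15,6.03,0.2],[0,-0.08,0.15,6.03,0.2],[0,-0.08,0.15,6.03,0.2],[0,-0.08,0.15,6.03,0.2],[0,-0.08,0.15,6.03,0.2],[0,-0.08,0.15,6.03,0.2],[0,-0.08,0.15,6.03,0.2],[0,-0.08,0.15,6.03,0.2],[0,-0.08,0.15,6.03,0.2]], "grip_force": 60}}

```text
time: 40.9
tcp_pos: [0.5159, -0.4372, 0.0214]
tcp_rot: [-179.9, -0.0, -3.9]
contact_force: [-0.6, 3.1, 5.3]
grip_width: 0.0153
finger_force: 62.4
```

```bash
python3 mv.py 556.8 280.6 240 -3.7 556.8 280.6 172 -3.7;python3 -c "
from h import *
s=arm.get_state(); print(s['contact_force'],s['finger_force'])"
```

```text
[ 515.9 -437.2   21.4] -3.86
[ -0.25 -23.96  -7.29] -0.2
[ -0.25 -23.96  -5.02] -0.2
[-0.61704602  3.14615307  5.29701398] 62.41449236869812
```

{"fn": "step_arm", "kwargs": {"commands": [[0,0,0,-0.7,0],[0,0,0,-2.2,0],[0,0,0,-3.8,0],[0,0,0,-5.3,0],[0,0,-1.4,-6.7,0],[0,0,-2.8,-7.29,0],[0,0,-4.2,-7.29,0],[0,-0.1,-5.6,-7.29,0],[0,-0.1,-7,-7.29,0],[0,-0.1,-8.4,-7.29,0],[0,-0.1,-9.8,-7.29,0],[0,-0.1,-11.2,-7.29,0],[0,-0.2,-12.6,-7.29,0],[0,-0.2,-14,-7.29,0],[0,-0.2,-15.4,-7.29,0],[0,-0.2,-16.8,-7.29,-0.2],[0,-0.2,-18.2,-7.29,-0.2],[0,-0.28,-19.6,-7.29,-0.2],[0,-0.28,-21,-7.29,-0.2],[0,-0.28,-22.3,-7.29,-0.2]]}}

```text
time: 42.9
tcp_pos: [0.5519, 0.2313, 0.2374]
tcp_rot: [179.9, 0.1, -3.7]
contact_force: [0.6, -1.0, -4.4]
grip_width: 0.0146
finger_force: 61.3
```

{"fn": "step_arm", "kwargs": {"commands": [[0,0,-1.2,0,0],[0,0,-1.66,0,0],[0,0,-1.66,0,0],[0,0,-1.66,0.7,0],[0,0,-1.66,1.5,0],[0,0,-1.66,2.1,0],[0,0,-1.66,2.3,0],[0,0,-1.66,2.3,0],[0,0,-1.66,2.3,0],[0,0,-1.66,2.3,0],[0,0,-1.66,2.3,0]]}}

```text
time: 44.0
tcp_pos: [0.5564, 0.28, 0.172]
tcp_rot: [-179.9, -0.1, -3.7]
contact_force: [-0.4, 0.5, -5.0]
grip_width: 0.0148
finger_force: 61.1
```

```bash
python3 mv.py 556.2 280.6 159.2 -3.7;python3 -c "
from h import *
s=arm.get_state(); print(s['contact_force'],s['finger_force'])"
```

```text
[556.4 280.  172. ] -3.7
[-0.01 -0.02  0.43] 0.0
[-0.41283575  0.52767693 -4.99716016] 61.14816427230835
```

{"fn": "step_arm", "kwargs": {"commands": [[0,-0.01,-0.02,0.15,0],[0,-0.01,-0.02,0.28,0],[0,-0.01,-0.02,0.36,0],[0,-0.01,-0.02,0.4,0],[0,-0.01,-0.02,0.43,0],[0,-0.01,-0.02,0.43,0],[0,-0.01,-0.02,0.43,0]]}}

```text
time: 44.7
tcp_pos: [0.5551, 0.2805, 0.1594]
tcp_rot: [-180.0, 0.0, -3.7]
contact_force: [-4.6, -1.6, 4.8]
grip_width: 0.0145
finger_force: 62.7
```

Resting on the pile; release and rise.

{"fn": "step_arm", "kwargs": {"commands": [[1,-0.01,-0.02,0.43,0],[1,-0.01,-0.02,0.43,0],[1,-0.01,-0.02,0.43,0],[1,-0.01,-0.02,0.43,0],[1,-0.01,-0.02,0.43,0],[1,-0.01,-0.02,0.43,0],[1,-0.01,-0.02,0,0],[1,-0.01,-0.02,-1,0],[1,-0.01,-0.02,-2.4,0],[1,-0.01,-0.02,-3.5,0],[1,-0.01,-0.02,-3.5,0],[1,-0.01,-0.02,-3.5,0],[1,-0.01,-0.02,-3.5,0]]}}

```text
time: 46.0
tcp_pos: [0.5545, 0.2807, 0.2616]
tcp_rot: [179.9, 0.1, -3.7]
contact_force: [-0.1, 0.7, -0.5]
grip_width: 0.0857
finger_force: 0.0
```

```bash
python3 wd.py w12 .152; python3 - <<'E'
from h import *
im=cv2.imread("pics/w12.png"); cv2.imwrite("pics/w12c.png",cv2.resize(im[85:285,235:505],None,fx=2.9,fy=2.9,interpolation=cv2.INTER_CUBIC))
E
python3 mv.py 490.5 104.7 200 -3.7 490.5 104.7 78 86.3
```

```text
46.05 [0.5543 0.2807 0.2612] [ 1.799e+02  1.600e-01 -3.700e+00]
[554.3 280.7 261.2] -3.7
[-1.74  5.99  2.04] -0.0
[-1.74  5.99  6.11] -90.0
```

View pics/w12c.png

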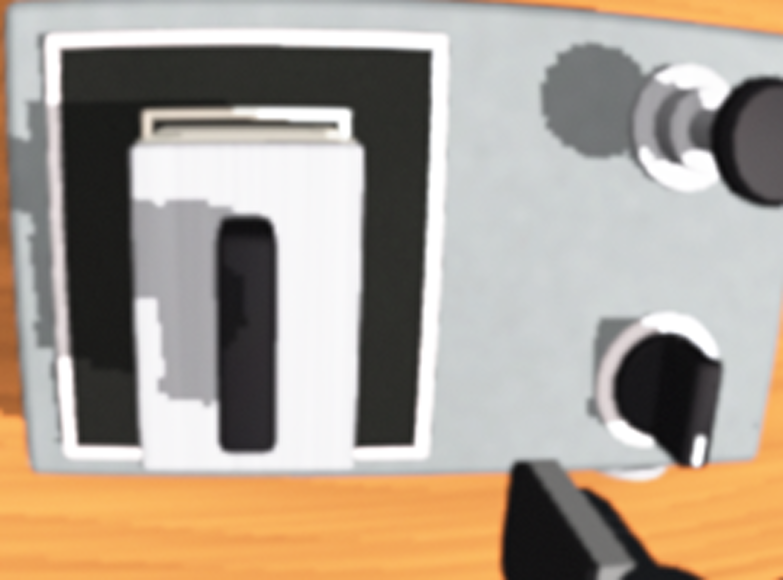

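{"fn": "step_arm", "kwargs": {"commands": [[1,0,0,0,-8],[1,0,0.6,0,-16],[1,-0.1,1.2,0,-24],[1,-0.2,1.8,0,-32],[1,-0.4,2.4,0,-40],[1,-0.6,3,0,-48],[1,-0.8,3.6,0,-56],[1,-1,4.2,0,-64],[1,-1.2,4.8,0,-72],[1,-1.5,5.4,0,-80],[1,-1.74,5.99,0,-88],[1,-1.74,5.99,0,-96],[1,-1.74,5.99,0,-104],[1,-1.74,5.99,0.3,-112],[1,-1.74,5.99,0.6,-120],[1,-1.74,5.99,0.9,-128],[1,-1.74,5.99,1.2,-136],[1,-1.74,5.99,1.5,-144],[1,-1.74,5.99,1.8,-152],[1,-1.74,5.99,2.04,-160]]}}

```text
time: 48.05
tcp_pos: [0.4902, 0.1048, 0.1996]
tcp_rot: [-179.9, -0.2, 156.6]
contact_force: [0.8, 0.2, -0.1]
grip_width: 0.0853
finger_force: 0.0
```

{"fn": "step_arm", "kwargs": {"commands": [[1,0,0,0,-8],[1,0,0,0,-16],[1,0,0,0,-20],[1,0,0,0,-20],[1,0,0,0,-20],[1,0,0,0,-20]]}}

```text
time: 48.65
tcp_pos: [0.4911, 0.105, 0.2011]
tcp_rot: [-180.0, -0.1, 176.2]
contact_force: [0.0, 0.1, -0.1]
grip_width: 0.0854
finger_force: 0.0
```

```bash
python3 wd.py w13 .106; python3 - <<'E'
from h import *
c=np.load("cw12.npy",allow_pickle=True).item()
p=lambda x,y,z: onz(c,(235+(x+.5)/2.9-.5,85+(y+.5)/2.9-.5),z,True)[:2]*1e3
T=np.array([p(*q,.152) for q in((131,143),(364,143),(355,468),(142,468))]); print("plate",T.mean(0).round(1),[np.linalg.norm(T[i]-T[i-1]).round(1) for i in range(4)],np.degrees(np.arctan2(*(T[0]-T[3])[::-1])).round(2),np.degrees(np.arctan2(*(T[1]-T[2])[::-1])).round(2))
im=cv2.imread("pics/w13.png"); c=np.load("cw13.npy",allow_pickle=True).item(); g=cv2.cvtColor(im,cv2.COLOR_BGR2GRAY)
u,v=map(int,proj(c,(.4905,.1047,.106),True)); print(u,v)
cv2.imwrite("pics/w13c.png",cv2.resize(im[v-60:v+60,u-80:u+80],None,fx=4.8,fy=4.8,interpolation=cv2.INTER_CUBIC))
E
python3 mv.py 490.5 104.7 78 176.3
```

```text
48.7 [0.4913 0.1051 0.2013] [-1.7999e+02 -4.0000e-02  1.7626e+02]
plate [556.  280.2] [np.float64(99.6), np.float64(65.7), np.float64(99.6), np.float64(66.2)] -3.69 -3.37
319 195
[491.3 105.1 201.3] 176.26
[ 0.02 -0.01  4.11] -0.0
```

View pics/w13c.png

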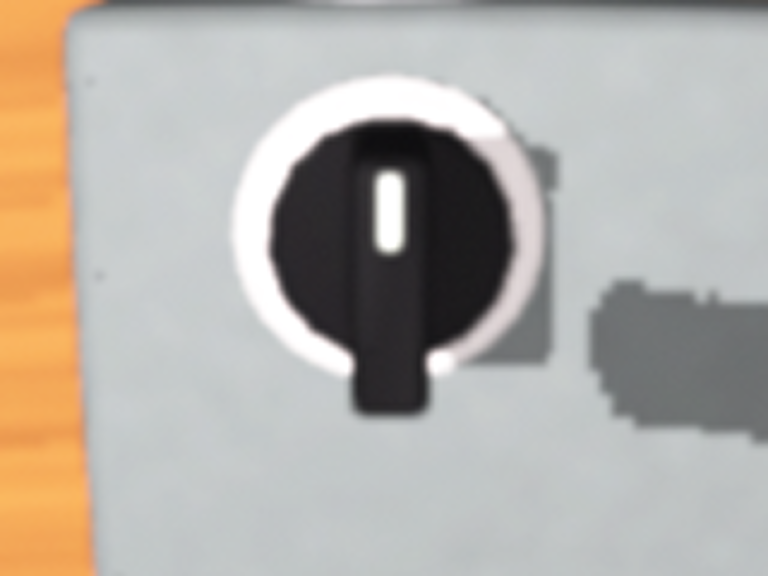

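Crop: knob bar vertical at (391,285), within ~1 mm of the expected axis; descending to grip and turn it.

{"fn": "step_arm", "kwargs": {"commands": [[1,0.02,0.01,1.2,0],[1,0.02,0.01,2.5,0],[1,0.02,0.01,3.5,0],[1,0.02,0.01,3.95,0],[1,0.02,0.01,4.1,0],[1,0.02,0.01,4.1,0],[1,0.02,0.01,4.1,0],[0,0.02,0.01,4.1,0],[0,0.02,0.01,4.1,0],[0,0.02,0.01,4.1,0],[0,0.02,0.01,4.1,0],[0,0.02,0.01,4.1,0],[0,0.02,0.01,4.1,0],[0,0.02,0.01,4.1,0],[0,0.02,0.01,4.1,0],[0,0.02,0.01,4.1,0],[0,0.02,0.01,4.1,0]], "grip_force": 40}}

```text
time: 50.4
tcp_pos: [0.491, 0.105, 0.0789]
tcp_rot: [-180.0, 0.0, 176.3]
contact_force: [-1.4, -2.9, 5.2]
grip_width: 0.0133
finger_force: 43.1
```

{"fn": "step_arm", "kwargs": {"commands": [[0,0,0,0,4],[0,0,0,0,8],[0,0,0,0,12],[0,0,0,0,16],[0,0,0,0,20],[0,0,0,0,24],[0,0,0,0,28],[0,0,0,0,32],[0,0,0,0,36],[0,0,0,0,40],[0,0,0,0,44],[0,0,0,0,48],[0,0,0,0,52],[0,0,0,0,56],[0,0,0,0,60],[0,0,0,0,64],[0,0,0,0,67],[0,0,0,0,69],[0,0,0,0,69],[0,0,0,0,69]]}}

```text
time: 52.4
tcp_pos: [0.4897, 0.1033, 0.0789]
tcp_rot: [-179.8, 0.1, 107.3]
contact_force: [-4.0, -5.9, 9.0]
grip_width: 0.0135
finger_force: 43.7
```

{"fn": "step_arm", "kwargs": {"commands": [[0.5,0,0,0,0],[0.5,0,0,0,0],[0.5,0,0,0,0],[0.5,0,0,0,0],[0.5,0,0,-0.5,0],[0.5,0,0,-1.5,0],[0.5,0,0,-3,0],[0.5,0,0,-4,0],[0.5,0,0,-4,0],[0.5,0,0,-4,0],[0.5,0,0,-4,0]]}}

```text
time: 53.5
tcp_pos: [0.4898, 0.1053, 0.1971]
tcp_rot: [-179.8, -0.0, 107.3]
contact_force: [0.3, -0.2, -0.9]
grip_width: 0.0423
finger_force: 0.0
```

```bash
python3 wd.py w14 .106; python3 - <<'E'
from h import *
im=cv2.imread("pics/w14.png"); c=np.load("cw14.npy",allow_pickle=True).item()
u,v=map(int,proj(c,(.4905,.1047,.106),True)); print(u,v)
a=im[v-60:v+60,u-80:u+80]; cv2.imwrite("pics/w14c.png",cv2.resize(a,None,fx=4.8,fy=4.8,interpolation=cv2.INTER_CUBIC))
# white tick on the bar, compare with w13
for n in("w13","w14"):
    im=cv2.imread(f"pics/{n}.png"); c=np.load(f"c{n}.npy",allow_pickle=True).item(); u,v=map(int,proj(c,(.4905,.1047,.106),True))
    m=cv2.inRange(cv2.cvtColor(im,cv2.COLOR_BGR2GRAY),170,255); w=np.zeros_like(m); cv2.circle(w,(u,v),24,255,-1); m&=w
    for k in cv2.findContours(m,0,1)[0]:
        if 10<cv2.contourArea(k)<200:
            (x,y),_,_=cv2.minAreaRect(k); q=onz(c,(x,y),.106,True); print(n,cv2.contourArea(k),q[:2].round(4),np.degrees(np.arctan2(q[1]-.105,q[0]-.4905)).round(1))
E
python3 mv.py 600.3 98.5 175 86.3
```

```text
53.55 [0.4897 0.1053 0.1968] [-1.7979e+02 -1.0000e-02  1.0731e+02]
319 199
w13 70.0 [0.5005 0.1165] 48.9
w13 129.0 [0.4979 0.0904] -63.2
w13 68.5 [0.4762 0.1056] 177.8
w14 107.5 [0.5052 0.1006] -16.8
w14 122.5 [0.4801 0.0927] -130.2
w14 58.0 [0.4861 0.1177] 109.0
[489.7 105.3 196.8] 107.31
[-1.31  3.45  0.73] 21.0
```

{"fn": "step_arm", "kwargs": {"commands": [[0,-0.4,1,0,5],[0,-0.8,2.2,0,10],[0,-1.31,3.45,0.2,18],[0,-1.31,3.47,0.73,21],[0,-1.31,3.47,0.73,21],[0,-1.31,3.47,0.73,21],[0,-1.31,3.47,0.73,21],[0,-1.31,3.47,0.73,21],[0,-1.31,3.47,0.73,21],[0,-1.31,3.47,0.73,21],[0,-1.31,3.47,0.73,21]]}}

```text
time: 54.65
tcp_pos: [0.602, 0.099, 0.1772]
tcp_rot: [180.0, -0.0, 86.3]
contact_force: [-0.1, -0.3, -0.1]
grip_width: 0.0004
finger_force: 0.0
```

```bash
python3 wd.py w15 .136; python3 - <<'E'
from h import *
im,c=cam("scene"); cv2.imwrite("pics/s2.png",im)
im=im[90:250,300:480]; cv2.imwrite("pics/s2c.png",cv2.resize(im,None,fx=3.6,fy=3.6,interpolation=cv2.INTER_CUBIC))
E
python3 mv.py 600.3 99 138 86.3 600.3 99 106 86.3
```

```text
54.7 [0.602  0.0989 0.177 ] [ 1.7998e+02 -1.0000e-02  8.6310e+01]
[602.   98.9 176.9] 86.31
[-0.   -0.06  1.3 ] 0.0
[-0.   -0.06  2.36] 0.0
```

View pics/s2c.png

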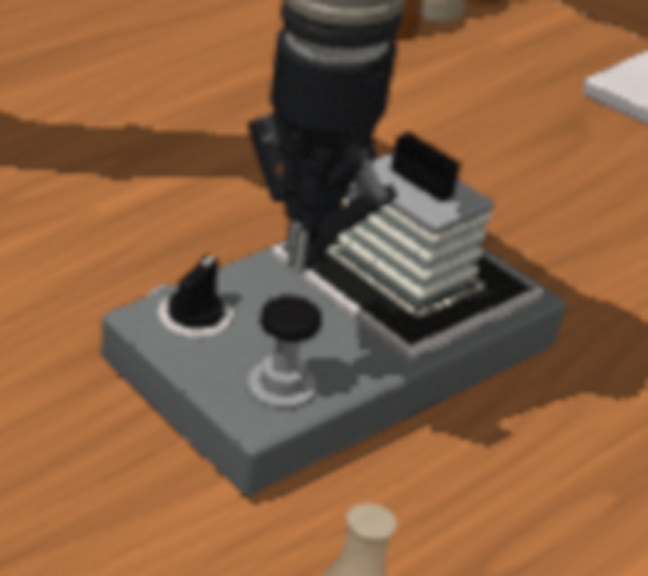

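Scene crop: pile intact with plate on top, knob turned, shut fingertips at (297,265) over the plunger head at (292,318).

```bash
python3 - <<'E'
from h import *
S=arm.get_calibration("scene"); print(proj(S,(.602,.099,.177)),proj(S,(.6015,.099,.136)),onz(S,(381.0,178.2),.136),onz(S,(382.5,163.3),.177))
E
```

```text
(np.float64(383.69429459003095), np.float64(163.66315215012833)) (np.float64(381.6761403993705), np.float64(176.22826399621147)) [0.60654984 0.09167938 0.136     ] [0.59903368 0.09765319 0.177     ]
```

{"fn": "step_arm", "kwargs": {"commands": [[0,-0.06,-0.03,0.6,0],[0,-0.06,-0.03,1.2,0],[0,-0.06,-0.03,1.5,0],[0,-0.06,-0.03,1.8,0],[0,-0.06,-0.03,2.1,0],[0,-0.06,-0.03,2.3,0],[0,-0.06,-0.03,2.4,0],[0,-0.06,-0.03,2.4,0],[0,-0.06,-0.03,2.4,0],[0,-0.06,-0.03,2.4,0]]}}

```text
time: 55.75
tcp_pos: [0.6005, 0.0969, 0.1071]
tcp_rot: [-180.0, -0.0, 86.3]
contact_force: [-6.5, -1.7, 10.3]
grip_width: -0.0001
finger_force: 5.4
```

{"fn": "step_arm", "kwargs": {"commands": [[0,0,0,0.05,0],[0,0,0,0.1,0],[0,0,0,0.1,0],[0,0,0,0.1,0],[0,0,0,0.1,0],[0,0,0,0.1,0]]}}

```text
time: 56.35
tcp_pos: [0.6006, 0.0969, 0.106]
tcp_rot: [180.0, -0.0, 86.3]
contact_force: [-9.0, -1.3, 18.0]
grip_width: -0.0001
finger_force: 9.4
```

{"fn": "step_arm", "kwargs": {"commands": [[0,0,0,0.04,0],[0,0,0,0.04,0],[0,0,0,0.04,0],[0,0,0,-0.5,0],[0,0,0,-1,0],[0,0,0,-1.5,0],[0,0,0,-1.5,0],[0,0,0,-1.5,0],[0,0,0,-1.5,0],[0,0,0,-1.5,0]]}}

```text
time: 57.35
tcp_pos: [0.6002, 0.0971, 0.1454]
tcp_rot: [-179.9, 0.0, 86.3]
contact_force: [-0.3, 0.4, -0.7]
grip_width: 0.0003
finger_force: 0.0
```

{"fn": "step_arm", "kwargs": {"commands": [[0,0,0,0.5,0],[0,0,0,0.9,0],[0,0,0,1.2,0],[0,0,0,1.4,0],[0,0,0,1.5,0],[0,0,0,1.54,0],[0,0,0,1.54,0],[0,0,0,1.54,0],[0,0,0,1.54,0],[0,0,0,1.54,0],[0,0,0,1.54,0],[0,0,0,1.54,0],[0,0,0,1.54,0]]}}

```text
time: 58.65
tcp_pos: [0.6027, 0.0974, 0.106]
tcp_rot: [179.7, -0.1, 86.3]
contact_force: [-5.7, -0.3, 22.3]
grip_width: -0.0
finger_force: 11.9
```

{"fn": "step_arm", "kwargs": {"commands": [[0,0,0,-0.5,0],[0,0,0,-1,0],[0,0,0,-1.5,0],[0,0,0,-1.5,0],[0,0,0,-1.5,0],[0,0,0,-1.5,0],[0,0,0,-1.5,0]]}}

```text
time: 59.35
tcp_pos: [0.5999, 0.0971, 0.1439]
tcp_rot: [-179.8, 0.0, 86.3]
contact_force: [-0.8, -0.4, -0.8]
grip_width: -0.0001
finger_force: 0.0
```

{"fn": "step_arm", "kwargs": {"commands": [[0,0,0,0.5,0],[0,0,0,0.9,0],[0,0,0,1.2,0],[0,0,0,1.4,0],[0,0,0,1.5,0],[0,0,0,1.54,0],[0,0,0,1.54,0],[0,0,0,1.54,0],[0,0,0,1.54,0],[0,0,0,1.54,0],[0,0,0,1.54,0],[0,0,0,1.54,0],[0,0,0,1.54,0]]}}

```text
time: 60.65
tcp_pos: [0.6026, 0.0973, 0.1059]
tcp_rot: [179.7, -0.1, 86.3]
contact_force: [-6.8, -1.2, 29.9]
grip_width: -0.0001
finger_force: 14.3
```

{"fn": "step_arm", "kwargs": {"commands": [[0,0,0,-0.5,0],[0,0,0,-1,0],[0,0,0,-2,0],[0,0,0,-3.5,0],[0,-0.5,0,-5,0],[0,-2,0,-5.5,0],[0,-3.5,0,-5.5,0],[0,-5,0,-5.5,0],[0,-5,0,-5.5,0],[0,-5,0,-5.5,0]]}}

```text
time: 61.65
tcp_pos: [0.5906, -0.0544, 0.2633]
tcp_rot: [-179.9, 0.0, 86.1]
contact_force: [-0.7, 0.5, -0.0]
grip_width: 0.0002
finger_force: 0.0
```

```bash
python3 - <<'E'
from h import *
im,c=cam("scene"); cv2.imwrite("pics/s3.png",im); a=cv2.imread("pics/s2.png").astype(int); z=cv2.imread("pics/scene0.png").astype(int)
f=lambda u,v,x0,x1,y0,y1:(np.abs(u.astype(int)-v)[y0:y1,x0:x1].max(2)>45)
d=f(im,a,388,460,120,190); ys,xs=np.nonzero(d); print("pile changed px",d.sum(),d.size,(xs.min()+388,xs.max()+388,ys.min()+120,ys.max()+120) if d.sum() else "")
d=f(im,a,375,388,170,200); print("plunger",d.sum()); 
for n,b in dict(vials=(290,360,255,305),flask=(375,418,228,282)).items(): print(n,f(im,z,*b).sum())
# plate edge & handle in the wrist view
wi,wc=cam("wrist"); cv2.imwrite("pics/w16.png",wi); g=cv2.cvtColor(wi,cv2.COLOR_BGR2GRAY)
u,v=map(int,proj(wc,(.556,.2803,.186),True)); print("handle px",u,v)
m=cv2.inRange(g,0,75); y0=max(v-25,0); w=np.zeros_like(m); w[y0:v+25,max(u-45,0):u+45]=m[y0:v+25,max(u-45,0):u+45]
n,l,st,ce=cv2.connectedComponentsWithStats(w); i=l[v,u]; print("comp",i,st[i],onz(wc,ce[i],.186,True).round(4) if i else "")
E
```

```text
pile changed px 1177 5040 (np.int64(388), np.int64(459), np.int64(120), np.int64(189))
plunger 25
vials 287
flask 11
handle px 255 -153
comp 0 [     0      0    640    400 254533]
```

```bash
python3 mv.py 554.3 280.7 261.2 -3.7
```

```text
[591.1 -50.7 263.3] 86.42
[10.95 -1.91  0.07] 90.1
```

{"fn": "step_arm", "kwargs": {"commands": [[1,1,-0.1,0,8],[1,2,-0.3,0,16],[1,3,-0.5,0,24],[1,4,-0.7,0,32],[1,5,-0.9,0,40],[1,6,-1.1,0,48],[1,7,-1.3,0,56],[1,8,-1.5,0,64],[1,9,-1.7,0,72],[1,10,-1.8,0,80],[1,10.95,-1.91,0.05,88],[1,10.95,-1.91,0.05,90.1],[1,10.95,-1.91,0.05,90.1],[1,10.95,-1.91,0.05,90.1],[1,10.95,-1.91,0.05,90.1],[1,10.95,-1.91,0.05,90.1]]}}

```text
time: 63.35
tcp_pos: [0.5555, 0.2782, 0.263]
tcp_rot: [-180.0, -0.0, -3.8]
contact_force: [0.7, -0.2, 0.2]
grip_width: 0.0855
finger_force: 0.0
```

```bash
python3 wd.py w17 .018; python3 - <<'E'
from h import *
for n in("w12","w17"):
    im=cv2.imread(f"pics/{n}.png"); c=np.load(f"c{n}.npy",allow_pickle=True).item(); g=cv2.cvtColor(im,cv2.COLOR_BGR2GRAY)
    # plate: bright/grey plate region incl. handle = not mat
    P=lambda x,y:tuple(int(round(t)) for t in proj(c,(x,y,.152),True))
    u,v=P(.556,.2803)
    row=g[v-40,u-60:u+60].astype(int); e=np.abs(np.diff(row)); xs=np.nonzero(e>60)[0]+u-60
    col=g[120:260,u-18].astype(int); ys=np.nonzero(np.abs(np.diff(col))>60)[0]+120
    print(n,(u,v),"row edges",xs.tolist(),"col edges",ys.tolist())
    m=cv2.inRange(g,0,75); k=cv2.connectedComponentsWithStats(m); hu,hv=map(int,proj(c,(.556,.2803,.186),True)); i=k[1][hv,hu]
    print("  handle",k[2][i],onz(c,k[3][i],.186,True)[:2].round(4) if i else "")
a,b=cv2.imread("pics/w12.png").astype(int),cv2.imread("pics/w17.png").astype(int)
d=(np.abs(a-b).max(2)>60)[85:270,260:390]; print("diff",d.sum(),d.size)
# white/grey dishes on the bench?
E
python3 - <<'E'
import sys; sys.path.insert(0,'.')
E
```

```text
63.4 [0.5555 0.2783 0.263 ] [-1.7999e+02 -1.0000e-02 -3.8500e+00]
dish 305.7 -194.8 95.0 61.8 -73.06 (552, 263, 35, 42) 0.92
w12 (320, 193) row edges [279, 359] col edges [121, 122, 125]
  handle [ 310  160   20   80 1519] [0.5605 0.2806]
w17 (317, 194) row edges [356, 357] col edges [123, 127]
  handle [ 307  162   19   79 1458] [0.5603 0.2806]
diff 2777 24050
```

```bash
python3 - <<'E'
from h import *
S=arm.get_calibration("scene"); a,b=cv2.imread("pics/s2.png").astype(int),cv2.imread("pics/s3.png").astype(int)
Rz=R.from_euler('z',-3.7,degrees=True).as_matrix()
# silhouettes: two visible side faces of the pile (+x and -y), z .07-.142
q=[(.05,-.033),(.05,.033),(-.05,-.033)]
for x,y in q: print((x,y),[np.round(proj(S,Rz@[x,y,0]+[.5565,.2804,z])) .tolist() for z in(.07,.142)])
d=np.abs(a-b).max(2)
pts=lambda A,B:np.array([proj(S,Rz@[*p,0]+[.5565,.2804,z]) for p,z in((A,.07),(B,.07),(B,.142),(A,.142))]).astype(np.int32)
for A,B,n in((q[0],q[1],"+x face"),(q[0],q[2],"-y face")):
    m=np.zeros(d.shape,np.uint8); cv2.fillConvexPoly(m,pts(A,B),1); print(n,m.sum(),"changed",(d[m>0]>40).sum())
    g=cv2.cvtColor(b.astype(np.uint8),cv2.COLOR_BGR2HSV); print("  bright/white share",((g[...,1][m>0]<60)).mean().round(2))
for y in range(142,178,4): print(y,b[y,392:446:2].mean(1).astype(int).tolist())
E
```

```text
(0.05, -0.033) [[416.0, 176.0], [420.0, 156.0]]
(0.05, 0.033) [[432.0, 169.0], [437.0, 149.0]]
(-0.05, -0.033) [[393.0, 160.0], [396.0, 140.0]]
+x face 338 changed 13
  bright/white share 0.93
-y face 594 changed 272
  bright/white share 0.97
142 [62, 63, 71, 93, 87, 67, 76, 92, 96, 95, 94, 87, 51, 18, 9, 11, 10, 65, 129, 149, 133, 116, 112, 111, 113, 113, 114]
146 [63, 64, 98, 118, 113, 100, 95, 87, 67, 76, 92, 95, 94, 95, 89, 76, 86, 95, 138, 160, 163, 162, 132, 116, 116, 114, 113]
150 [66, 72, 113, 115, 94, 103, 115, 112, 97, 91, 87, 67, 76, 92, 95, 95, 95, 95, 90, 87, 103, 121, 119, 112, 113, 113, 111]
154 [23, 45, 104, 99, 106, 116, 106, 97, 105, 117, 112, 98, 92, 87, 75, 96, 114, 117, 100, 100, 117, 118, 109, 108, 107, 110, 114]
158 [118, 116, 110, 111, 113, 103, 94, 110, 118, 106, 95, 107, 115, 105, 100, 104, 119, 122, 110, 100, 106, 108, 114, 115, 115, 113, 113]
162 [40, 100, 126, 81, 81, 92, 112, 114, 102, 97, 110, 113, 102, 106, 97, 99, 107, 123, 121, 100, 63, 22, 69, 104, 115, 118, 116]
166 [29, 31, 30, 47, 112, 116, 73, 82, 99, 112, 113, 98, 99, 120, 113, 101, 102, 116, 125, 114, 57, 15, 16, 17, 24, 76, 125]
170 [172, 75, 32, 31, 29, 30, 64, 126, 94, 79, 84, 103, 119, 125, 123, 96, 72, 56, 59, 60, 74, 43, 18, 16, 16, 18, 26]
174 [116, 151, 186, 152, 47, 30, 30, 30, 34, 64, 93, 66, 71, 53, 55, 84, 71, 30, 17, 17, 18, 16, 24, 51, 97, 117, 109]
```

```bash
python3 -c "
from bench import arm
print(arm.sign_off())"
```

```text
the job is handed in; nothing more can be done
None
```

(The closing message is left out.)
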